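# Lock, clear and load the assembly turntable

## Robot

A 6-joint arm with a two-finger parallel gripper is mounted at the origin on the work surface. World frame = base frame: x ahead of the robot, y to its left, z up, the work surface at z = 0. Lengths are in m, angles in rad, forces in N, time in s.
With the tool pointing down it reaches from about 0.325 to 1 m from the base axis. Payload 5.1 kg.
Tool frame: the origin (TCP) lies at the very end of the fingers, on their centre line; the grasp point (between the pads) lies behind it (arm.hold_point_z is the z of the grasp point in the tool frame, in m); z points along the fingers, y is the line along which they close (so a half turn about z gives the same grasp; the last joint's range is limited). The gripper opens to 85 mm and grips with 20 to 120 N. Pads are 22 mm wide; open, the fingers measure 114 mm over their backs; the gripper's body (76 mm by 85 mm) begins 54 mm behind the grasp point. The pads swing forward as they close: fully open they stand 13 mm farther back than shut.
Start: joints at [-1.409, 0.124, 1.65, -0, 1.367, -0.083], TCP at [0.158, -0.631, 0.231] pointing down, gripper open.
Joint ranges: [-2.61, 2.61], [-1.02, 2.33], [0.03, 2.71], [-1.35, 4.49], [0.32, 2.68], [-2.91, 2.91]. Speed limits (rad/s): [2.57, 2.57, 3.14, 3.14, 3.14, 3.14].

## Interface

Orientations are given as a unit quaternion [x, y, z, w].
In Python, from station import arm gives the robot as it stands.
- The arm moves only by the tool step_arm, never from a script. Its argument "commands" is a list of rows, each an object of numbers: "dx", "dy", "dz": the shift along the tool's x, y, z each as a share of 0.2 m, from -1 to 1; "roll": the turn about the tool's z as a share of 120 degrees, from -1 to 1. A call has 1 to 10 rows; each row shifts and turns the commanded pose from where the row before left it, along the tool's axes as they then stand; what a row does not reach is not made up. A row lasts 1/12 s, in which the tool goes at most 41.7 mm and 7.16 degrees, less where a joint would pass 70% of its speed; a pose out of reach is approached as far as the arm can. A call with a number of a shift or a turn outside -1 to 1 is refused whole. A call with a gripper value outside its range is refused whole. "hand" is the finger opening in mm, from 0 to 85.4, set as the call begins (left out, the last holds). The fingers move at their own pace and stop on an object; the grip force is fixed at half the most. Time passes only in rows, so rows that do not move let the fingers close. It gives the time, the measured TCP pose, the force, the opening and the grip force at its end, in the units of the state.
- arm.get_obs(): the state, without advancing time (a new reading comes with each control period).
- arm.get_image(name): name is "scene" or "top" or "wrist"; returns a dict with "image" (400x640x3 uint8, red, green, blue), "fovy" (degrees; the focal length in pixels is half the picture's height over the tangent of half this angle, whatever the lens; pixels are square), "cx", "cy" (the principal point, pixels), "k1" (the pictures are not rectified: a ray, as slopes to the right and down, at radius r is drawn at 1 + k1 r^2 times it, then the intrinsics apply), "R" (3x3) and "t" (3): a world point X has camera coordinates R X + t; the wrist camera has in their place "T_tool_cam" (4x4, takes a point from camera to tool coordinates, whose origin is the TCP and whose axes are the flange's). Camera axes: x right, y down, z forward; pixel columns grow to the right and rows downward; lengths in m; the calibration is good to about 2 mm. A picture is of the moment at which its call begins: read the wrist's pose just before it. There is no depth.
- arm.finish_job(): hands the job in; it is judged then, once.
The state is a dict: "time_s": time; "qpos": joint angles; "joint_velocities": joint speeds; "tau": joint torques, N m; "ee_pos": TCP position; "tool_rot": TCP orientation; "ft_force": force on the tool from outside, world axes, zero at the start; "ft_torque": the same for the moment, N m; "width": opening from 0.0 (shut) to 1.0 (fully open); "finger_force": force on a finger pad.
Only numpy, scipy, OpenCV 4.12 (cv2) and the standard library are available. Lean on these libraries where they do the work, as an engineer would, in place of code of your own. Each camera call takes 0.05 s, during which the arm holds its last target. There are 200 camera calls.

## Task

Get the assembly turntable ready for work. Turn it by its black post until the hole in its upright lug lines up with the hole in the fixed bracket and push the locking pin through both, fully home; then sweep all the grey offcuts off its plate with the wooden scraper block (do not touch them with the gripper) and put the block back on the bench. Only then slide every white box frame off the open end of the rack's bar and lay them all on the clean plate, none on top of another, leaving the other things on the bench where they are.

Things in the scene. Friction and masses are not known exactly. Their poses are not given: they have to be found in the camera images.
- stand: Fixed dark steel foot of the turntable, 200 mm across; origin on the bench under the turntable's vertical axis. On its -y side stands the fixed bracket: an upright plate 50 mm wide (along x), 24 mm thick (y from -155 to -131 mm), 105 mm high, with a horizontal hole of 17 mm diameter along y.
- bracket_hole (a point): Centre of the hole's outer mouth on the bracket, 80 mm above the bench; axes parallel to the stand's: the pin goes in along +y (towards the turntable's axis).
- turntable (a joint): Angle of the turntable (rad), anticlockwise from above positive; 0 when the lug's hole lines up with the bracket's hole. Limits -0.7 and 1.7 with no stop or detent at 0; it turns with light friction (about 0.25 N m) and stays where it is left.
- plate_mid (a point): Centre of the top face of the turntable's round aluminium plate (236 mm diameter, top 46 mm above the bench); turns with the plate, z up. When the joint reads 0 its axes are parallel to the stand's.
- lug_hole (a point): Middle of the 17 mm hole in the turntable's lug, an upright aluminium plate 50 mm wide and 12 mm thick on the plate's rim (115 to 127 mm from the axis, at the plate's -y side), its top 105 mm above the bench. It passes 4 mm inside the bracket. The hole is 80 mm above the bench and runs radially.
- handle (a point): Grip point of the turntable's upright black post, 22 mm diameter, across the plate from the lug, 98 mm from the turntable's axis; the post stands from 46 to 102 mm above the bench and the grip point is 78 mm above it.
- pin: Locking pin lying loose on the bench, 120 g: black block handle 60 mm long (x), 26 mm wide (y), 30 mm high (z), with a round steel shank of 14 mm diameter and 60 mm length along +x from the middle of its front face, the last 12 mm tapered to 6 mm. Origin in the middle of the handle block, 15 mm above the bench when lying.
- pin_tip (a point): Tip of the pin, 90 mm from the pin's origin along its +x. With the pin fully home the handle's front face is against the bracket, so the pin's origin is 30 mm outside the bracket's outer face and the tip 60 mm inside it.
- rack: Fixed blue rack: foot plate and an upright (20 mm thick, 50 mm wide, 155 mm high) that carries a round steel bar of 14 mm diameter, level along the rack's -x, its axis 140 mm above the bench. Origin on the bench under the point where the bar meets the upright.
- bar_end (a point): Free, open end of the bar, 210 mm from the upright.
- frame1: White plastic box frame: a short square tube, 58 by 58 mm outside (y and z), 36 mm long along its own x, with a 42 mm square bore along x and 8 mm walls; origin at its centre. 60 g. At the start it hangs on the bar, its top wall on the bar, its centre 14 mm below the bar's axis. Two to four of the four frames are present, about 42 mm apart.
- frame2: White plastic box frame: a short square tube, 58 by 58 mm outside (y and z), 36 mm long along its own x, with a 42 mm square bore along x and 8 mm walls; origin at its centre. 60 g. At the start it hangs on the bar, its top wall on the bar, its centre 14 mm below the bar's axis. Two to four of the four frames are present, about 42 mm apart.
- frame3: White plastic box frame: a short square tube, 58 by 58 mm outside (y and z), 36 mm long along its own x, with a 42 mm square bore along x and 8 mm walls; origin at its centre. 60 g. At the start it hangs on the bar, its top wall on the bar, its centre 14 mm below the bar's axis. Two to four of the four frames are present, about 42 mm apart.
- frame4: White plastic box frame: a short square tube, 58 by 58 mm outside (y and z), 36 mm long along its own x, with a 42 mm square bore along x and 8 mm walls; origin at its centre. 60 g. At the start it hangs on the bar, its top wall on the bar, its centre 14 mm below the bar's axis. Two to four of the four frames are present, about 42 mm apart.
- scraper: Loose plain wooden scraper block, 150 mm long (x), 44 mm wide (y), 56 mm high (z), 250 g; origin at its centre, 28 mm above the bench at the start.
- chip1: Grey plastic offcut, 30 by 18 by 10 mm (x, y, z), 12 g; origin at its centre. At the start it lies loose on the turntable's plate, within about 55 mm of its middle, and turns with it. Two to four of the four are present. Swept off, it may lie anywhere on the bench.
- chip2: Grey plastic offcut, 30 by 18 by 10 mm (x, y, z), 12 g; origin at its centre. At the start it lies loose on the turntable's plate, within about 55 mm of its middle, and turns with it. Two to four of the four are present. Swept off, it may lie anywhere on the bench.
- chip3: Grey plastic offcut, 30 by 18 by 10 mm (x, y, z), 12 g; origin at its centre. At the start it lies loose on the turntable's plate, within about 55 mm of its middle, and turns with it. Two to four of the four are present. Swept off, it may lie anywhere on the bench.
- chip4: Grey plastic offcut, 30 by 18 by 10 mm (x, y, z), 12 g; origin at its centre. At the start it lies loose on the turntable's plate, within about 55 mm of its middle, and turns with it. Two to four of the four are present. Swept off, it may lie anywhere on the bench.
- detector1: Bystander: white and orange ceiling detector, 96 mm diameter, 44 mm high; origin under its centre.
- detector2: Bystander: another such detector.
- screwdriver: Bystander: blue-handled screwdriver lying on the bench.
- wrench: Bystander: steel wrench lying on the bench.
- tape: Bystander: ring of black tape, 90 mm diameter, 24 mm high.
Not all that is in view belongs to the job. Leave any pink or purple look-alike of the frame2 alone.

How it is judged:
On the way, in this order (a step that is already met when the one before it is completed fails the run):
1. the turntable's lug hole lines up with the bracket's hole (within 0.05 rad) (value of joint turntable between -0.05 and 0.05 rad), for 0.2 s.
2. the locking pin is through bracket and lug, fully home (all of step 1 and y of pin_tip in the frame of bracket_hole above 0.052 m and x of pin_tip in the frame of bracket_hole between -0.007 and 0.007 m and z of pin_tip in the frame of bracket_hole between -0.009 and 0.009 m and angle between the x axis of pin and the y axis of stand, either way round below 0.2 rad), for 0.2 s.
3. every offcut is off the plate, down on the bench (height (world z) of each of chip1, chip2, chip3, chip4 below 0.034 m), for 0.2 s.
4. every frame is off the bar and rests on the turntable's plate (z of frame1 in the frame of plate_mid between 0.012 and 0.036 m and horizontal distance between each of frame1, frame2, frame3, frame4 and plate_mid below 0.105 m and z of frame2 in the frame of plate_mid between 0.012 and 0.036 m and z of frame3 in the frame of plate_mid between 0.012 and 0.036 m and z of frame4 in the frame of plate_mid between 0.012 and 0.036 m), for 0.2 s.
At the end, for the whole second after the job is handed in: Turntable within 0.05 rad of lined up, pin through both holes and within 8 mm of home; offcuts and scraper block down on the bench (centres below 34 and 40 mm); every frame directly on the plate, centre within 105 mm of its middle and 12 to 36 mm above it, all at rest (all of step 2 and all of step 3 and all of step 4 and height (world z) of scraper below 0.04 m and linear speed of each of scraper, frame1, frame2, frame3, frame4 below 0.03 m/s); the robot touches nothing.
It fails at once if a frame is laid on the turntable while its holes are not lined up (((z of frame1 in the frame of plate_mid between 0.012 and 0.036 m and horizontal distance between frame1 and plate_mid below 0.105 m) or (z of frame2 in the frame of plate_mid between 0.012 and 0.036 m and horizontal distance between frame2 and plate_mid below 0.105 m) or (z of frame3 in the frame of plate_mid between 0.012 and 0.036 m and horizontal distance between frame3 and plate_mid below 0.105 m) or (z of frame4 in the frame of plate_mid between 0.012 and 0.036 m and horizontal distance between frame4 and plate_mid below 0.105 m)) and (value of joint turntable above 0.12 rad or value of joint turntable below -0.12 rad)).
It fails at once if a bystander is pushed more than 40 mm away (distance of any of detector1, detector2, screwdriver, wrench, tape from where it was at the start of the episode above 0.04 m).
It fails at once if a frame is laid on the plate while an offcut is still on it (((z of frame1 in the frame of plate_mid between 0.012 and 0.036 m and horizontal distance between frame1 and plate_mid below 0.105 m) or (z of frame2 in the frame of plate_mid between 0.012 and 0.036 m and horizontal distance between frame2 and plate_mid below 0.105 m) or (z of frame3 in the frame of plate_mid between 0.012 and 0.036 m and horizontal distance between frame3 and plate_mid below 0.105 m) or (z of frame4 in the frame of plate_mid between 0.012 and 0.036 m and horizontal distance between frame4 and plate_mid below 0.105 m)) and height (world z) of any of chip1, chip2, chip3, chip4 above 0.045 m).
It fails at once if the gripper's fingers press on an offcut (over 1 N) (contact force between the fingers and chip1 above 1 N or contact force between the fingers and chip2 above 1 N or contact force between the fingers and chip3 above 1 N or contact force between the fingers and chip4 above 1 N).
Of frame1, frame2, frame3, frame4 only 2 to 4 are there at a start; the rules pass over those that are not, and their reading is None.
Of chip1, chip2, chip3, chip4 only 2 to 4 are there at a start; the rules pass over those that are not, and their reading is None.
At some moment in a run one of pin, scraper may be knocked a few centimetres aside while the robot is not near it.
Once in a run the grip may slacken for a moment while it holds something.
It also fails if it takes over 210 s, if anything falls off the work surface, if the arm or the gripper's body presses on something with over 40 N, if the wrist force passes 120 N, or if a joint passes its speed limit or range.

## Working session

There is one attempt and no reset: what is moved stays moved. The work goes in short steps, Python scripts to look and compute and a tool call to move; the robot and the scene stay as the last step left them, time stands still between calls to the robot, and variables do not carry over. Pictures are saved under pics/ and viewed, at most 14 in all, crops included, and the job is handed in when it is done.

Besides the shell and the picture viewer there is one more tool, called after "Call:" as name(argument=value, ...), one argument or row to a line, values as JSON. step_arm: Moves the arm, as the interface text tells. Shift numbers are shares of 0.2 m and turn numbers shares of 120 degrees, none past 1 either way. Its arguments: {"type":"object","properties":{"commands":{"type":"array","items":{"type":"object","properties":{"dx":{"type":"number","minimum":-1,"maximum":1},"dy":{"type":"number","minimum":-1,"maximum":1},"dz":{"type":"number","minimum":-1,"maximum":1},"roll":{"type":"number","minimum":-1,"maximum":1}}}},"hand":{"type":"number"}},"required":["commands"]}

```bash
ls; mkdir -p pics; cat > h.py <<'E'
import numpy as np, cv2, sys
from station import arm
from scipy.spatial.transform import Rotation as Rn
def cam(name):
    o=arm.get_obs(); d=arm.get_image(name)
    d['image']=np.asarray(d['image'])
    d['f']=200/np.tan(np.radians(d['fovy'])/2)
    if 'T_tool_cam' in d:
        T=np.eye(4); T[:3,:3]=Rn.from_quat(o['tool_rot']).as_matrix(); T[:3,3]=o['ee_pos']
        M=np.linalg.inv(T@np.array(d['T_tool_cam'])); d['R']=M[:3,:3]; d['t']=M[:3,3]
    d['R']=np.array(d['R']); d['t']=np.array(d['t'])
    d['K']=np.array([[d['f'],0,d['cx']],[0,d['f'],d['cy']],[0,0,1.]]); d['D']=np.array([d['k1'],0,0,0,0.])
    return d
def save(d,n,box=None,s=1):
    im=d['image'][:,:,::-1]
    if box: im=im[box[1]:box[3],box[0]:box[2]]
    cv2.imwrite('pics/'+n,cv2.resize(im,None,fx=s,fy=s,interpolation=cv2.INTER_CUBIC))
def ray(d,uv):
    p=cv2.undistortPoints(np.array([[uv]],float),d['K'],d['D'],criteria=(3,50,1e-10))[0,0]
    v=d['R'].T@np.array([p[0],p[1],1]); return -d['R'].T@d['t'], v/np.linalg.norm(v)
def onz(d,uv,z):
    c,v=ray(d,uv); return c+v*(z-c[2])/v[2]
def proj(d,X):
    X=np.atleast_2d(np.array(X,float)); return cv2.projectPoints(X,cv2.Rodrigues(d['R'])[0],d['t'],d['K'],d['D'])[0][:,0]
def tri(*prs):
    A=np.zeros((3,3));b=np.zeros(3);L=[]
    for d,uv in prs:
        c,v=ray(d,uv);P=np.eye(3)-np.outer(v,v);A+=P;b+=P@c;L.append((c,v,P))
    X=np.linalg.solve(A,b); return X,[round(float(np.linalg.norm(P@(X-c)))*1000,1) for c,v,P in L]
def blobs(d,lo,hi,amin=20):
    h=cv2.cvtColor(d['image'],cv2.COLOR_RGB2HSV); m=cv2.inRange(h,np.array(lo),np.array(hi))
    m=cv2.morphologyEx(m,cv2.MORPH_OPEN,np.ones((2,2),np.uint8))
    cs,_=cv2.findContours(m,cv2.RETR_EXTERNAL,cv2.CHAIN_APPROX_NONE)
    return [c for c in cs if cv2.contourArea(c)>amin],m
E
python3 - <<'E'
from h import *
for n in ('scene','top'):
    d=cam(n); save(d,n+'0.png',s=1.25)
    print(n,-d['R'].T@d['t'],d['fovy'],d['k1'],d['R'].round(2).tolist())
o=arm.get_obs();print(o, arm.hold_point_z)
E
```

```text
pics
scene [ 1.40911956 -0.24271781  1.43030325] 49.12594546942352 -0.06427562047137536 [[0.18, 0.98, -0.01], [0.82, -0.16, -0.55], [-0.54, 0.09, -0.84]]
top [ 0.26849955 -0.08950807  1.41603691] 45.63835784536816 0.012275386224090327 [[0.02, -1.0, 0.0], [-0.98, -0.02, -0.22], [0.22, 0.0, -0.98]]
{'time_s': 0.1, 'qpos': array([-1.40860678e+00,  1.24441375e-01,  1.65152186e+00, -1.11741624e-05,
        1.36751094e+00, -8.25992575e-02]), 'joint_velocities': array([ 0.00090819, -0.00039841, -0.00167403,  0.00012508,  0.00141128,
        0.0003461 ]), 'tau': array([-4.47065804e-04, -4.24932003e+01, -3.66653252e+01, -8.45399381e-05,
        3.97799056e-03, -1.34631600e-05]), 'ee_pos': array([ 0.15740903, -0.63008791,  0.23018419]), 'tool_rot': array([ 9.92518574e-01,  1.22090114e-01, -4.28944800e-05, -9.39798563e-04]), 'ft_force': array([0.64907638, 0.23612552, 0.43176901]), 'ft_torque': array([ 0.03758895, -0.06282219, -0.00672527]), 'finger_force': 0.0, 'width': 0.9951497719356441} -0.0187
```

View pics/scene0.png

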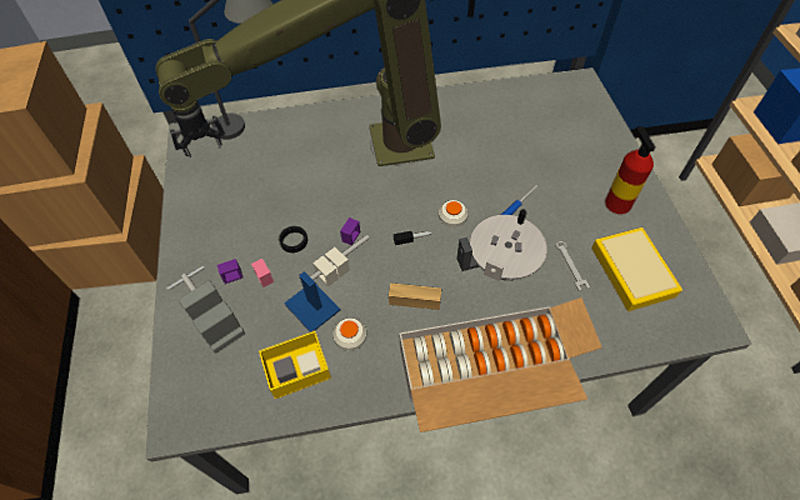

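View pics/top0.png

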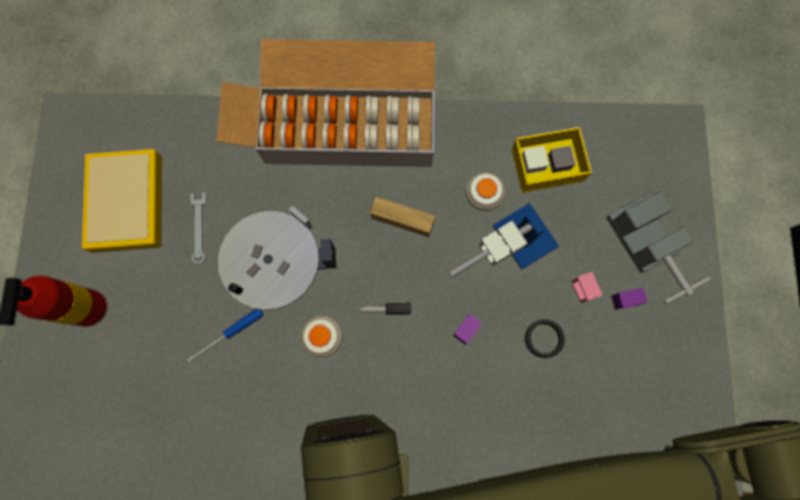

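The scene view (800×500) shows the turntable at (508,245), pin at (410,237), scraper at (415,295), rack at (312,290) and two white frames on its bar at (325,268) and (338,258).

The top view (800×500) shows:
- Turntable centre at (268,260), bracket (328,253), lug (299,214), post (235,289).
- Three chips at (257,251), (253,270) and (284,268).
- Pin handle at (398,308) with its tip at (362,308).
- Scraper at (402,215).
- Frames at (495,247) and (514,235), and the bar end at (452,272).

Things that could be mistaken for the target (top view):
- **Frames:** purple (468,328) and (630,298), pink (587,287), and a white block in the yellow bin (537,157). I choose the two white ones on the bar.
- **Pin:** the screwdriver at (245,322). I choose the black-handled piece at (398,308).
- **Scraper:** the cardboard flaps. I choose (402,215).

```bash
python3 - <<'E'
from h import *
t=cam('top'); s=cam('scene')
T=lambda u,v,z: onz(t,(u/1.25,v/1.25),z).round(3)
for n,u,v,z in [('plate',268,260,.046),('bracket',328,253,.105),('lug',299,214,.105),('post',235,289,.102),('pin',398,308,.03),('piptip',362,308,.015),('scr',402,215,.056),('f1',495,247,.155),('f2',514,235,.155),('barend',452,272,.14),('det1',320,336,.02),('det2',486,190,.02)]:
    print(n,T(u,v,z))
pt=lambda a,b: [x if isinstance(x,list) else x.round(3) for x in tri((t,(a[0]/1.25,a[1]/1.25)),(s,(b[0]/1.25,b[1]/1.25)))]
print('barend',pt((452,272),(367,238)));print('scr',pt((402,215),(415,293)));print('pinh',pt((398,308),(404,237)))
w=cam('wrist'); print(w['fovy'],w['k1']); print(np.array(w['T_tool_cam']).round(3))
E
```

```text
Traceback (most recent call last):
  File "h.py", line 22, in onz
    c,v=ray(d,uv); return c+v*(z-c[2])/v[2]
        ~~~^^^^^^
  File "h.py", line 19, in ray
    p=cv2.undistortPoints(np.array([[uv]],float),d['K'],d['D'],criteria=(3,50,1e-10))[0,0]
      ~~~~~~~~~~~~~~~~~~~^^^^^^^^^^^^^^^^^^^^^^^^^^^^^^^^^^^^^^^^^^^^^^^^^^^^^^^^^^^^
cv2.error: OpenCV(4.12.0) :-1: error: (-5:Bad argument) in function 'undistortPoints'
> Overload resolution failed:
>  - undistortPoints() got an unexpected keyword argument 'criteria'
>  - undistortPoints() got an unexpected keyword argument 'criteria'
```

```bash
sed -i "s/cv2.undistortPoints(\(.*\),criteria=(3,50,1e-10))/cv2.undistortPointsIter(\1,None,None,(3,50,1e-10))/" h.py; python3 - <<'E'
from h import *
t=cam('top'); s=cam('scene')
T=lambda u,v,z: onz(t,(u/1.25,v/1.25),z).round(3)
for n,u,v,z in [('plate',268,260,.046),('bracket',328,253,.105),('lug',299,214,.105),('post',235,289,.102),('pin',398,308,.03),('piptip',362,308,.015),('scr',402,215,.056),('f1',495,247,.155),('f2',514,235,.155),('barend',452,272,.14),('det1',320,336,.02),('det2',486,190,.02)]:
    print(n,T(u,v,z))
pt=lambda a,b: [x if isinstance(x,list) else x.round(3) for x in tri((t,(a[0]/1.25,a[1]/1.25)),(s,(b[0]/1.25,b[1]/1.25)))]
print('barend',pt((452,272),(367,238)));print('scr',pt((402,215),(415,293)));print('pinh',pt((398,308),(404,237)))
w=cam('wrist'); print(w['fovy'],w['k1']); print(np.array(w['T_tool_cam']).round(3))
E
```

```text
plate [0.535 0.234 0.046]
bracket [0.542 0.086 0.105]
lug [0.632 0.156 0.105]
post [0.457 0.289 0.102]
pin [ 0.429 -0.073  0.03 ]
piptip [0.429 0.012 0.015]
scr [ 0.647 -0.079  0.056]
f1 [ 0.551 -0.283  0.155]
f2 [ 0.579 -0.325  0.155]
barend [ 0.497 -0.191  0.14 ]
det1 [0.362 0.107 0.02 ]
det2 [ 0.725 -0.284  0.02 ]
barend [array([ 0.498, -0.191,  0.136]), [0.2, 0.2]]
scr [array([ 0.651, -0.079,  0.043]), [0.2, 0.2]]
pinh [array([ 0.431, -0.072,  0.016]), [1.4, 1.4]]
59.415931542049314 -0.04547322864508231
[[-0.002 -0.95  -0.312  0.08 ]
 [ 1.    -0.001 -0.002 -0.   ]
 [ 0.001 -0.312  0.95  -0.144]
 [ 0.     0.     0.     1.   ]]
```

Call:
step_arm(
  commands=[
    {"roll": -0.059},
    {"roll": -0.059},
    {"roll": -0.059},
    {"roll": -0.059},
    {"roll": -0.059},
    {"roll": -0.059},
    {"roll": -0.059},
    {"roll": -0.059},
    {"roll": -0.059},
    {"roll": -0.059},
  ],
)

```text
invalid input
```

Call:
step_arm(
  commands=[
    {"roll": -0.043},
    {"dx": 0.173,"dy": 0.067,"dz": -0.015},
    {"dx": 0.173,"dy": 0.067,"dz": -0.015},
    {"dx": 0.173,"dy": 0.067,"dz": -0.015},
    {"dx": 0.173,"dy": 0.067,"dz": -0.015},
    {"dx": 0.173,"dy": 0.067,"dz": -0.015},
    {"dx": 0.173,"dy": 0.067,"dz": -0.015},
    {"dx": 0.173,"dy": 0.067,"dz": -0.015},
    {"dx": 0.173,"dy": 0.067,"dz": -0.015},
    {"dx": 0.173,"dy": 0.067,"dz": -0.015},
  ],
)

```text
invalid input
```

Call:
step_arm(
  commands=[
    {"dx": 0.173,"dy": 0.067,"dz": -0.015},
    {"dx": 0.173,"dy": 0.067,"dz": -0.015},
    {"dx": 0.173,"dy": 0.067,"dz": -0.015},
    {"dx": 0.173,"dy": 0.067,"dz": -0.015},
    {"dx": 0.173,"dy": 0.067,"dz": -0.015},
    {"dx": 0.173,"dy": 0.067,"dz": -0.015},
    {"dx": 0.173,"dy": 0.067,"dz": -0.015},
    {"dx": 0.173,"dy": 0.067,"dz": -0.015},
    {"dx": 0.173,"dy": 0.067,"dz": -0.015},
    {"dx": 0.173,"dy": 0.067,"dz": -0.015},
  ],
)

```text
invalid input
```

Call:
step_arm(
  commands=[
    {"dx": 0.173,"dy": 0.067,"dz": -0.015},
    {"dx": 0.173,"dy": 0.067,"dz": -0.015},
    {"dx": 0.173,"dy": 0.067,"dz": -0.015},
    {"dx": 0.173,"dy": 0.067,"dz": -0.015},
    {"dx": 0.173,"dy": 0.067,"dz": -0.015},
    {},
    {},
  ],
)

```text
invalid input
```

```bash
python3 - <<'E'
from h import *
w=cam('wrist'); save(w,'w1.png',s=1.25); o=arm.get_obs(); print(o['ee_pos'],o['tool_rot'],o['time_s'],o['qpos'])
import pickle; pickle.dump(w,open('w1.pkl','wb'))
E
```

```text
[ 0.15751123 -0.63053098  0.23112761] [ 9.92516549e-01  1.22110092e-01 -5.32847549e-06 -1.61741953e-04] 0.4 [-1.40856713e+00  1.23929054e-01  1.65048757e+00  2.27397778e-06
  1.36749969e+00 -8.26024768e-02]
```

View pics/w1.png

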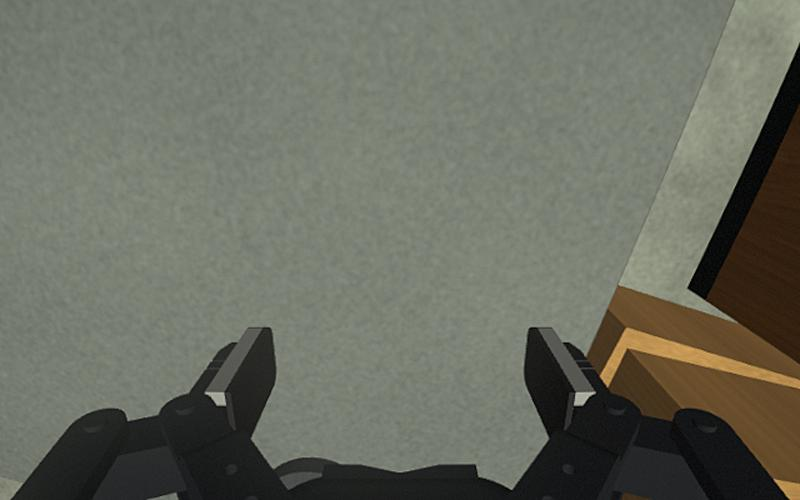

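The wrist image shows only bare bench and the fingers, because the move was refused. I'll retry with every field given.

Call:
step_arm(
  commands=[
    {"dx": 0,"dy": 0,"dz": 0,"roll": -0.059},
    {"dx": 0,"dy": 0,"dz": 0,"roll": -0.059},
    {"dx": 0,"dy": 0,"dz": 0,"roll": -0.059},
    {"dx": 0,"dy": 0,"dz": 0,"roll": -0.059},
    {"dx": 0,"dy": 0,"dz": 0,"roll": -0.059},
    {"dx": 0,"dy": 0,"dz": 0,"roll": -0.059},
    {"dx": 0,"dy": 0,"dz": 0,"roll": -0.059},
    {"dx": 0,"dy": 0,"dz": 0,"roll": -0.059},
    {"dx": 0,"dy": 0,"dz": 0,"roll": -0.059},
    {"dx": 0,"dy": 0,"dz": 0,"roll": -0.059},
  ],
  hand=85,
)

```text
time_s: 1.23
ee_pos: [0.1575, -0.6306, 0.2313]
tool_rot: [0.736, 0.677, -0.0, 0.0]
ft_force: [-0.3, -0.7, 0.8]
width: 0.992
finger_force: 0.0
```

Call:
step_arm(
  commands=[
    {"dx": 0,"dy": 0,"dz": 0,"roll": -0.04},
    {"dx": 0.173,"dy": 0.067,"dz": -0.015,"roll": 0},
    {"dx": 0.173,"dy": 0.067,"dz": -0.015,"roll": 0},
    {"dx": 0.173,"dy": 0.067,"dz": -0.015,"roll": 0},
    {"dx": 0.173,"dy": 0.067,"dz": -0.015,"roll": 0},
    {"dx": 0.173,"dy": 0.067,"dz": -0.015,"roll": 0},
    {"dx": 0.173,"dy": 0.067,"dz": -0.015,"roll": 0},
    {"dx": 0.173,"dy": 0.067,"dz": -0.015,"roll": 0},
    {"dx": 0.173,"dy": 0.067,"dz": -0.015,"roll": 0},
    {"dx": 0.173,"dy": 0.067,"dz": -0.015,"roll": 0},
  ],
)

```text
time_s: 2.07
ee_pos: [0.2804, -0.3184, 0.2586]
tool_rot: [0.71, 0.705, 0.0, 0.0]
ft_force: [1.2, -0.8, 1.0]
width: 0.993
finger_force: 0.0
```

Call:
step_arm(
  commands=[
    {"dx": 0.173,"dy": 0.067,"dz": -0.015,"roll": 0},
    {"dx": 0.173,"dy": 0.067,"dz": -0.015,"roll": 0},
    {"dx": 0.173,"dy": 0.067,"dz": -0.015,"roll": 0},
    {"dx": 0.173,"dy": 0.067,"dz": -0.015,"roll": 0},
    {"dx": 0.173,"dy": 0.067,"dz": -0.015,"roll": 0},
    {"dx": 0.173,"dy": 0.067,"dz": -0.015,"roll": 0},
    {"dx": 0.173,"dy": 0.067,"dz": -0.015,"roll": 0},
    {"dx": 0.173,"dy": 0.067,"dz": -0.015,"roll": 0},
    {"dx": 0,"dy": 0,"dz": 0,"roll": 0},
    {"dx": 0,"dy": 0,"dz": 0,"roll": 0},
  ],
)

```text
time_s: 2.9
ee_pos: [0.3895, -0.0422, 0.2827]
tool_rot: [0.708, 0.707, -0.0, 0.0]
ft_force: [-0.2, -0.5, -0.2]
width: 0.998
finger_force: 0.0
```

```bash
python3 - <<'E'
from h import *
w=cam('wrist'); save(w,'w1.png',s=1.25); o=arm.get_obs(); print(o['ee_pos'],o['tool_rot'],o['time_s'],o['qpos'])
import pickle; pickle.dump(w,open('w1.pkl','wb'))
E
```

```text
[ 0.38914219 -0.04340893  0.28239568] [ 7.08571443e-01  7.05639026e-01 -1.96975696e-04  1.90677968e-04] 2.95 [-2.48032796e-01 -5.17808892e-01  2.11472433e+00 -5.34078290e-04
  1.54455237e+00 -2.43871749e-01]
```

View pics/w1.png

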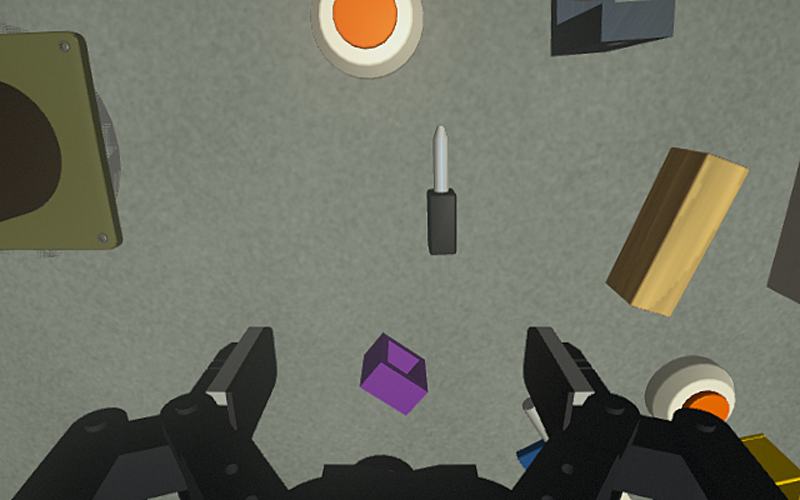

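The wrist view shows the pin handle at (441,222) with its shank pointing up (+y), the scraper at (676,230), the foot of the bracket at (612,30) and a purple decoy at (394,375). Next I'll look at the turntable.

Call:
step_arm(
  commands=[
    {"dx": 0.163,"dy": 0.11,"dz": -0.018,"roll": 0},
    {"dx": 0.163,"dy": 0.11,"dz": -0.018,"roll": 0},
    {"dx": 0.163,"dy": 0.11,"dz": -0.018,"roll": 0},
    {"dx": 0.163,"dy": 0.11,"dz": -0.018,"roll": 0},
    {"dx": 0.163,"dy": 0.11,"dz": -0.018,"roll": 0},
    {"dx": 0,"dy": 0,"dz": 0,"roll": 0},
    {"dx": 0,"dy": 0,"dz": 0,"roll": 0},
  ],
)

```text
time_s: 3.53
ee_pos: [0.501, 0.1177, 0.2996]
tool_rot: [0.71, 0.705, -0.001, -0.0]
ft_force: [0.1, -0.5, -0.4]
width: 0.994
finger_force: 0.0
```

```bash
python3 - <<'E'
from h import *
w=cam('wrist'); save(w,'w2.png',s=1.25); o=arm.get_obs(); print(o['ee_pos'],o['tool_rot'],o['time_s'])
import pickle; pickle.dump(w,open('w2.pkl','wb')); pickle.dump(cam('top'),open('t2.pkl','wb')); pickle.dump(cam('scene'),open('s2.pkl','wb'))
E
```

```text
[0.50041809 0.11695618 0.29969338] [ 7.10000833e-01  7.04200289e-01 -8.41003184e-04 -2.48618172e-04] 3.5833
```

View pics/w2.png

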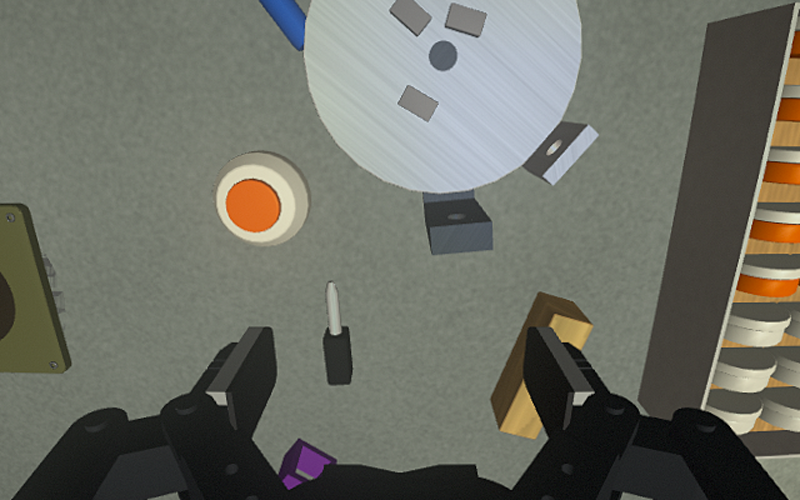

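The wrist view shows the plate with its flat dark hub mark at (443,55) and three chips at (410,15), (466,20) and (418,103). The lug is at (560,152), the bracket at (458,225) and the pin at (338,340). I'll move +y to see the whole plate and the post.

Call:
step_arm(
  commands=[
    {"dx": 0.15,"dy": 0.03,"dz": 0,"roll": 0},
    {"dx": 0.15,"dy": 0.03,"dz": 0,"roll": 0},
    {"dx": 0.15,"dy": 0.03,"dz": 0,"roll": 0},
    {"dx": 0.15,"dy": 0.03,"dz": 0,"roll": 0},
    {"dx": 0,"dy": 0,"dz": 0,"roll": 0},
    {"dx": 0,"dy": 0,"dz": 0,"roll": 0},
  ],
)

```text
time_s: 4.18
ee_pos: [0.5249, 0.2375, 0.3003]
tool_rot: [0.709, 0.705, -0.0, 0.0]
ft_force: [-0.1, -0.7, 0.2]
width: 0.998
finger_force: 0.0
```

```bash
python3 - <<'E'
from h import *
w=cam('wrist'); save(w,'w3.png',s=1.25); o=arm.get_obs(); print(o['ee_pos'],o['tool_rot'],o['time_s'])
import pickle; pickle.dump(w,open('w3.pkl','wb'))
E
```

```text
[0.52483251 0.2368469  0.30033958] [ 7.09835172e-01  7.04367740e-01 -2.65641340e-04  2.11102853e-04] 4.2333
```

View pics/w3.png

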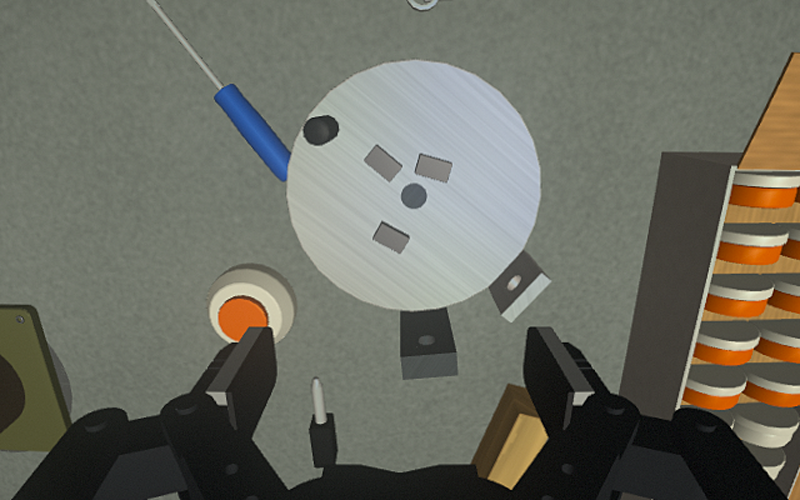

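The wrist view shows the whole plate with its hub at (414,196). The post top is at (318,131) and the chips are at (383,162), (434,168) and (391,237). The lug is at (520,285) and the bracket at (430,345). I'll use one enlarged sheet to read the corners.

```bash
python3 - <<'E'
from h import *
import pickle
W={k:pickle.load(open(k+'.pkl','rb')) for k in('w1','w2','w3')}
def cr(k,x,y,w,h,s): return cv2.resize(W[k]['image'][y:y+h,x:x+w,::-1],None,fx=s,fy=s,interpolation=cv2.INTER_CUBIC)
a=cr('w2',325,90,160,120,2.5); b=cr('w3',305,190,160,120,2.5); c=cr('w1',325,90,60,120,2.5); d=cr('w3',225,80,100,120,2.5)
d=cr('w3',235,85,60,60,2.5);e=cr('w2',250,215,60,120,2.5)
s=np.zeros((600,800,3),np.uint8); s[:300,:400]=a; s[:300,400:]=b; s[300:,:150]=c; s[300:450,150:300]=d; s[300:,300:450]=e
cv2.imwrite('pics/sheet.png',s)
for k in('w2','w3'):
    w=W[k]; cs,m=blobs(w,(90,0,120),(125,70,255),3000)
    c=max(cs,key=cv2.contourArea); print(k,cv2.contourArea(c),cv2.boundingRect(c))
    if k=='w3':
        X=np.array([onz(w,p[0],.046)[:2] for p in cv2.convexHull(c)]); A=np.c_[2*X,np.ones(len(X))]
        r=np.linalg.lstsq(A,(X**2).sum(1),rcond=None)[0]; R=np.sqrt(r[2]+r[0]**2+r[1]**2); print('plate',r[:2],R)
        res=np.hypot(*(X-r[:2]).T)-R; k2=abs(res)<.004; r=np.linalg.lstsq(A[k2],(X[k2]**2).sum(1),rcond=None)[0]; print(r[:2],np.sqrt(r[2]+r[0]**2+r[1]**2),k2.mean())
print('hub',tri((W['w2'],(443/1.25,55/1.25)),(W['w3'],(414/1.25,196/1.25))),onz(W['w3'],(414/1.25,196/1.25),.046))
E
```

```text
w2 20119.5 (300, 0, 166, 156)
w3 14790.5 (305, 49, 128, 163)
plate [0.56865177 0.25544748] 0.09012061039159662
[0.56621175 0.25325236] 0.09219293479059411 0.21875
hub (array([0.53725917, 0.23538914, 0.04941338]), [0.1, 0.1]) [0.53747336 0.23465298 0.046     ]
```

View pics/sheet.png

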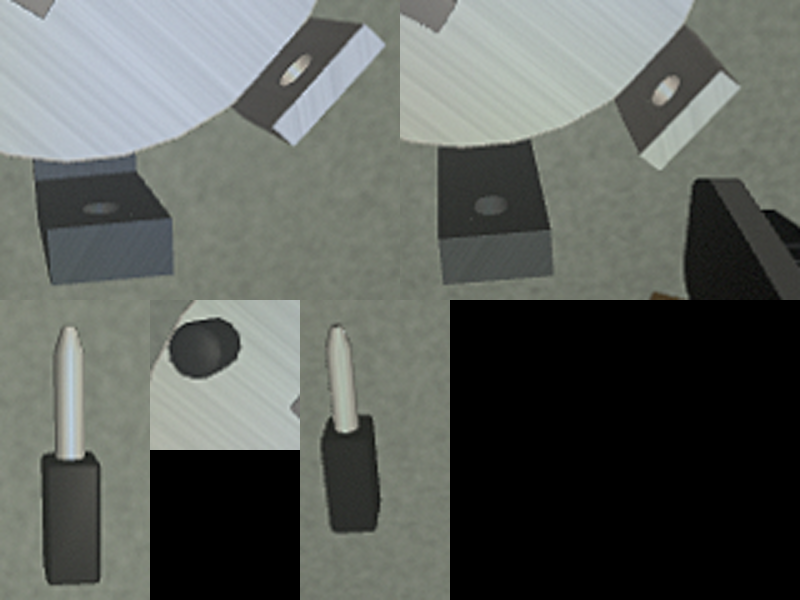

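The sheet shows these readings:
- **Bracket top:** inner edge (44,226)–(172,218) in w2 and (438,237)–(552,229) in w3.
- **Lug top:** corners (362,24) and (272,124) in w2.
- **Holes:** bracket at (101,208), lug at (295,70).
- **Pin:** tip at (68,327), handle/shank joint at (69,458).
- **Post:** top at (199,349).

```bash
python3 - <<'E'
from h import *
import pickle
W={k:pickle.load(open(k+'.pkl','rb')) for k in('w1','w2','w3')}
P2=lambda p:(W['w2'],(p[0]/2.5+325,p[1]/2.5+90)); P3=lambda p:(W['w3'],((p[0]-400)/2.5+305,p[1]/2.5+190))
pin1=lambda p:(W['w1'],(p[0]/2.5+325,(p[1]-300)/2.5+90)); pin2=lambda p:(W['w2'],((p[0]-300)/2.5+250,(p[1]-300)/2.5+215))
def pr(n,r): print(n,r[0].round(4),r[1]); return r[0]
B=[pr('br',tri(P2(a),P3(b))) for a,b in [((44,226),(438,237)),((172,218),(552,229)),((174,274),(553,275)),((52,284),(441,284))]]
L=[pr('lug',tri(P2(a),P3(b))) for a,b in [((362,24),(722,71)),((385,43),(741,88)),((292,146),(660,170)),((272,124),(639,152))]]
pr('brhole in',tri(P2((101,208)),P3((491,205)))); pr('lughole',tri(P2((295,70)),P3((665,90))))
t=pr('tip',tri(pin1((68,327)),pin2((337,325)))); j=pr('joint',tri(pin1((69,458)),pin2((345,432))))
print('post',onz(W['w3'],(254.6,104.6),.102))
hub=np.array([.5375,.235]); 
bc=np.mean(B,0); lc=np.mean(L,0); a=lambda v:np.degrees(np.arctan2(v[1],v[0]))
print('bc',bc,np.hypot(*(bc[:2]-hub)),a(bc[:2]-hub),'edge', a((B[1]-B[0])+(B[2]-B[3])))
print('lc',lc,np.hypot(*(lc[:2]-hub)),a(lc[:2]-hub),'edge', a((L[0]-L[3])+(L[1]-L[2])))
print('pin yaw',a((t-j)[:2]))
# on-plane versions at z=.105
Bp=np.mean([onz(*P3(b),.105) for b in [(438,237),(552,229),(553,275),(441,284)]]+[onz(*P2(b),.105) for b in [(44,226),(172,218),(174,274),(52,284)]],0)
Lp=np.mean([onz(*P3(b),.105) for b in [(722,71),(741,88),(660,170),(639,152)]]+[onz(*P2(b),.105) for b in [(362,24),(385,43),(292,146),(272,124)]],0)
for v in(Bp,Lp): print(v,np.hypot(*(v[:2]-hub)),a(v[:2]-hub))
E
```

```text
br [0.5232 0.1035 0.1067] [0.5, 0.5]
br [0.5742 0.1061 0.1052] [0.2, 0.2]
br [0.5756 0.0831 0.1069] [0.2, 0.2]
br [0.5255 0.0799 0.1086] [0.7, 0.7]
lug [0.6423 0.1813 0.1055] [0.6, 0.6]
lug [0.6505 0.1745 0.1082] [0.2, 0.2]
lug [0.6201 0.1348 0.1048] [0.4, 0.4]
lug [0.6107 0.1437 0.1052] [0.2, 0.2]
brhole in [0.5486 0.1041 0.0808] [0.0, 0.0]
lughole [0.6267 0.1617 0.0799] [0.0, 0.0]
tip [0.4261 0.0171 0.0143] [0.1, 0.1]
joint [ 0.4278 -0.0423  0.0223] [0.4, 0.4]
post [0.46281031 0.29753688 0.102     ]
bc [0.54961507 0.09314557 0.10683893] 0.14237083753406674 -85.1185039393265 edge 3.2534077903091774
lc [0.63090998 0.15856923 0.10595763] 0.12069418395026738 -39.29103136994973 edge 51.27557444031581
pin yaw 91.55802968817251
[0.54975664 0.09221224 0.105     ] 0.14331283808402523 -85.09386233524444
[0.63129209 0.15831722 0.105     ] 0.12114951153718359 -39.268834754172886
```

Measurements agree with the given sizes:
- Plate axis (0.5375, 0.235); stand yaw about 4.8°.
- Lug radius 121 mm, joint angle about +45.8°.
- Post (0.462, 0.297).

I'll grip the post.

Call:
step_arm(
  commands=[
    {"dx": 0.1,"dy": -0.106,"dz": 0,"roll": 0},
    {"dx": 0.1,"dy": -0.106,"dz": 0,"roll": 0},
    {"dx": 0.1,"dy": -0.106,"dz": 0,"roll": 0},
    {"dx": 0,"dy": 0,"dz": 0.1,"roll": -0.0533},
    {"dx": 0,"dy": 0,"dz": 0.1,"roll": -0.0533},
    {"dx": 0,"dy": 0,"dz": 0.1,"roll": -0.0533},
    {"dx": 0,"dy": 0,"dz": 0.1,"roll": -0.0533},
    {"dx": 0,"dy": 0,"dz": 0.1,"roll": -0.0533},
    {"dx": 0,"dy": 0,"dz": 0.1,"roll": -0.0533},
    {"dx": 0,"dy": 0,"dz": 0.1,"roll": -0.0533},
  ],
)

```text
time_s: 5.07
ee_pos: [0.4621, 0.2965, 0.1599]
tool_rot: [0.386, 0.922, 0.0, 0.0]
ft_force: [0.3, -0.3, 0.1]
width: 0.995
finger_force: 0.0
```

Call:
step_arm(
  commands=[
    {"dx": 0,"dy": 0,"dz": 0,"roll": -0.0533},
    {"dx": 0,"dy": 0,"dz": 0,"roll": 0},
    {"dx": 0,"dy": 0,"dz": 0,"roll": 0},
  ],
)

```text
time_s: 5.32
ee_pos: [0.4623, 0.2972, 0.1608]
tool_rot: [0.338, 0.941, 0.0, 0.0]
ft_force: [-0.1, 1.3, 0.5]
width: 0.995
finger_force: 0.0
```

```bash
cat > go.py <<'E'
from h import *
# print shares of tool shift to reach world x,y,z and roll to yaw psi(deg)
def go(x,y,z,psi=None):
    o=arm.get_obs(); R=Rn.from_quat(o['tool_rot']).as_matrix(); p=np.array(o['ee_pos']); cur=np.degrees(np.arctan2(R[1,0],R[0,0]))
    d=np.array([x,y,z])-p; c,s=np.cos(np.radians(cur)),np.sin(np.radians(cur))
    print('t',o['time_s'],'at',p.round(4),'psi',cur.round(2),'shares',np.array([d[0]*c+d[1]*s,d[0]*s-d[1]*c,-d[2]]).__truediv__(.2).round(4),'roll',None if psi is None else round((cur-psi)/120,4),'w',round(o['width'],3),'F',o['ft_force'].round(1),'ff',round(float(o['finger_force']),1))
    if psi is not None:
        c,s=np.cos(np.radians(psi)),np.sin(np.radians(psi)); print('   shares in axes at psi:',(np.array([d[0]*c+d[1]*s,d[0]*s-d[1]*c,-d[2]])/.2).round(4))
if __name__=='__main__': go(*map(float,sys.argv[1:]))
E
python3 go.py .4617 .2971 .064 140.7
```

```text
t 5.3167 at [0.4623 0.2972 0.1608] psi 140.51 shares [ 0.0019 -0.002   0.4842] roll -0.0016 w 0.995 F [-0.1  1.3  0.5] ff 0.0
   shares in axes at psi: [ 0.0019 -0.002   0.4842]
```

Position confirmed. I'll descend 97 mm and close on the post.

Call:
step_arm(
  commands=[
    {"dx": 0,"dy": 0,"dz": 0.16,"roll": 0},
    {"dx": 0,"dy": 0,"dz": 0.16,"roll": 0},
    {"dx": 0,"dy": 0,"dz": 0.16,"roll": 0},
    {"dx": 0,"dy": 0,"dz": 0,"roll": 0},
  ],
)

```text
time_s: 5.65
ee_pos: [0.4582, 0.2958, 0.0589]
tool_rot: [0.337, 0.941, -0.004, -0.003]
ft_force: [-1.1, -1.3, -1.4]
width: 0.997
finger_force: 0.0
```

Call:
step_arm(
  commands=[
    {"dx": 0,"dy": 0,"dz": 0,"roll": 0},
    {"dx": 0,"dy": 0,"dz": 0,"roll": 0},
    {"dx": 0,"dy": 0,"dz": 0,"roll": 0},
    {"dx": 0,"dy": 0,"dz": 0,"roll": 0},
    {"dx": 0,"dy": 0,"dz": 0,"roll": 0},
    {"dx": 0,"dy": 0,"dz": 0,"roll": 0},
  ],
  hand=10,
)

```text
time_s: 6.15
ee_pos: [0.4627, 0.299, 0.0664]
tool_rot: [0.336, 0.942, 0.001, 0.001]
ft_force: [-2.1, -0.7, 7.1]
width: 0.239
finger_force: 58.3
```

```bash
python3 go.py .5291 .3326 .064 94.9; python3 - <<'E'
import numpy as np
# arc in tool frame: roll first half? per-row roll a=45.8/10 deg, shift in axes before rotation
a=np.radians(4.58); r=98
for k in(0,1): print(r*np.sin(a)/200, r*(1-np.cos(a))/200)
E
```

```text
t 6.15 at [0.4627 0.299  0.0664] psi 140.78 shares [-0.151   0.3403  0.0121] roll 0.3823 w 0.239 F [-2.1 -0.7  7.1] ff 58.3
   shares in axes at psi: [0.1392 0.3453 0.0121]
0.03912697921169894 0.0015646619072620215
0.03912697921169894 0.0015646619072620215
```

Call:
step_arm(
  commands=[
    {"dx": -0.0007,"dy": 0.0261,"dz": 0,"roll": 0.0255},
    {"dx": -0.0007,"dy": 0.0261,"dz": 0,"roll": 0.0255},
    {"dx": -0.0007,"dy": 0.0261,"dz": 0,"roll": 0.0255},
    {"dx": -0.0007,"dy": 0.0261,"dz": 0,"roll": 0.0255},
    {"dx": -0.0007,"dy": 0.0261,"dz": 0,"roll": 0.0255},
    {"dx": -0.0007,"dy": 0.0261,"dz": 0,"roll": 0.0255},
    {"dx": -0.0007,"dy": 0.0261,"dz": 0,"roll": 0.0255},
    {"dx": -0.0007,"dy": 0.0261,"dz": 0,"roll": 0.0255},
  ],
)

```text
time_s: 6.82
ee_pos: [0.4957, 0.3241, 0.0664]
tool_rot: [0.528, 0.849, 0.0, 0.001]
ft_force: [-0.4, -5.8, 5.7]
width: 0.245
finger_force: 58.6
```

Call:
step_arm(
  commands=[
    {"dx": -0.0007,"dy": 0.0261,"dz": 0,"roll": 0.0255},
    {"dx": -0.0007,"dy": 0.0261,"dz": 0,"roll": 0.0255},
    {"dx": -0.0007,"dy": 0.0261,"dz": 0,"roll": 0.0255},
    {"dx": -0.0007,"dy": 0.0261,"dz": 0,"roll": 0.0255},
    {"dx": -0.0007,"dy": 0.0261,"dz": 0,"roll": 0.0255},
    {"dx": -0.0007,"dy": 0.0261,"dz": 0,"roll": 0.0255},
    {"dx": -0.0007,"dy": 0.0261,"dz": 0,"roll": 0.0255},
    {"dx": 0,"dy": 0,"dz": 0,"roll": 0},
    {"dx": 0,"dy": 0,"dz": 0,"roll": 0},
    {"dx": 0,"dy": 0,"dz": 0,"roll": 0},
  ],
)

```text
time_s: 7.65
ee_pos: [0.5313, 0.3332, 0.0665]
tool_rot: [0.676, 0.737, 0.001, 0.002]
ft_force: [2.0, -6.5, 4.3]
width: 0.24
finger_force: 59.4
```

```bash
python3 go.py .5291 .3326 .064 94.9
```

```text
t 7.65 at [0.5313 0.3332 0.0665] psi 94.89 shares [-0.0021 -0.0114  0.0124] roll -0.0001 w 0.24 F [ 2.  -6.5  4.3] ff 59.4
   shares in axes at psi: [-0.0021 -0.0114  0.0124]
```

Call:
step_arm(
  commands=[
    {"dx": 0,"dy": -0.0055,"dz": 0,"roll": 0},
    {"dx": 0,"dy": -0.0055,"dz": 0,"roll": 0},
    {"dx": 0,"dy": 0,"dz": 0,"roll": 0},
    {"dx": 0,"dy": 0,"dz": 0,"roll": 0},
  ],
)

```text
time_s: 7.98
ee_pos: [0.5297, 0.3331, 0.0665]
tool_rot: [0.676, 0.737, 0.001, 0.003]
ft_force: [6.4, -5.7, 2.5]
width: 0.239
finger_force: 59.3
```

Call:
step_arm(
  commands=[
    {"dx": 0,"dy": 0,"dz": 0,"roll": 0},
    {"dx": 0,"dy": 0,"dz": 0,"roll": 0},
    {"dx": 0,"dy": 0,"dz": 0,"roll": 0},
    {"dx": 0,"dy": 0,"dz": 0,"roll": 0},
    {"dx": 0,"dy": 0,"dz": 0,"roll": 0},
  ],
  hand=85,
)

```text
time_s: 8.4
ee_pos: [0.5268, 0.3342, 0.0643]
tool_rot: [0.676, 0.737, -0.0, -0.0]
ft_force: [0.0, 0.4, 0.6]
width: 0.929
finger_force: 0.0
```

Call:
step_arm(
  commands=[
    {"dx": 0,"dy": 0,"dz": -0.2,"roll": 0},
    {"dx": 0,"dy": 0,"dz": -0.2,"roll": 0},
    {"dx": 0,"dy": 0,"dz": -0.2,"roll": 0},
    {"dx": -0.164,"dy": -0.035,"dz": -0.08,"roll": 0},
    {"dx": -0.164,"dy": -0.035,"dz": -0.08,"roll": 0},
    {"dx": -0.164,"dy": -0.035,"dz": -0.08,"roll": 0},
    {"dx": -0.164,"dy": -0.035,"dz": -0.08,"roll": 0},
    {"dx": -0.164,"dy": -0.035,"dz": -0.08,"roll": 0},
    {"dx": -0.164,"dy": -0.035,"dz": -0.08,"roll": 0},
    {"dx": -0.164,"dy": -0.035,"dz": -0.08,"roll": 0},
  ],
)

```text
time_s: 9.23
ee_pos: [0.497, 0.0999, 0.2971]
tool_rot: [0.676, 0.737, 0.0, 0.0]
ft_force: [0.7, -0.2, -0.0]
width: 0.996
finger_force: 0.0
```

Call:
step_arm(
  commands=[
    {"dx": 0,"dy": 0,"dz": 0,"roll": 0},
    {"dx": 0,"dy": 0,"dz": 0,"roll": 0},
    {"dx": 0,"dy": 0,"dz": 0,"roll": 0},
  ],
)

```text
time_s: 9.48
ee_pos: [0.4976, 0.1013, 0.296]
tool_rot: [0.676, 0.737, 0.0, -0.0]
ft_force: [0.3, -0.0, -0.3]
width: 0.995
finger_force: 0.0
```

```bash
python3 - <<'E'
from h import *
import pickle
w=cam('wrist'); pickle.dump(w,open('w4.pkl','wb'))
a=cv2.resize(w['image'][:,:,::-1],None,fx=1,fy=1)
u=proj(w,[.549,.1,.105])[0]; print(u); p=proj(w,[.427,-.05,.02])[0]
x,y=int(u[0])-70,int(u[1])-60; print(x,y)
c=cv2.resize(w['image'][max(y,0):y+120,x:x+140,::-1],None,fx=4,fy=4,interpolation=cv2.INTER_CUBIC)
q=int(p[0])-30,int(p[1])-60; print(q)
e=cv2.resize(w['image'][q[1]:q[1]+120,q[0]:q[0]+50,::-1],None,fx=4,fy=4,interpolation=cv2.INTER_CUBIC)
s=np.zeros((480,780,3),np.uint8); s[:c.shape[0],:560]=c; s[:e.shape[0],565:565+e.shape[1]]=e
cv2.imwrite('pics/s4.png',s)
E
python3 go.py .427 -.0725 .1 91.6
```

```text
[372.17123667 173.10752422]
302 113
(228, 198)
t 9.5333 at [0.4974 0.1017 0.2954] psi 94.93 shares [-0.8375 -0.4257  0.9769] roll 0.0278 w 0.996 F [-0.5 -0.6  0.3] ff 0.0
   shares in axes at psi: [-0.8609 -0.3763  0.9769]
```

View pics/s4.png

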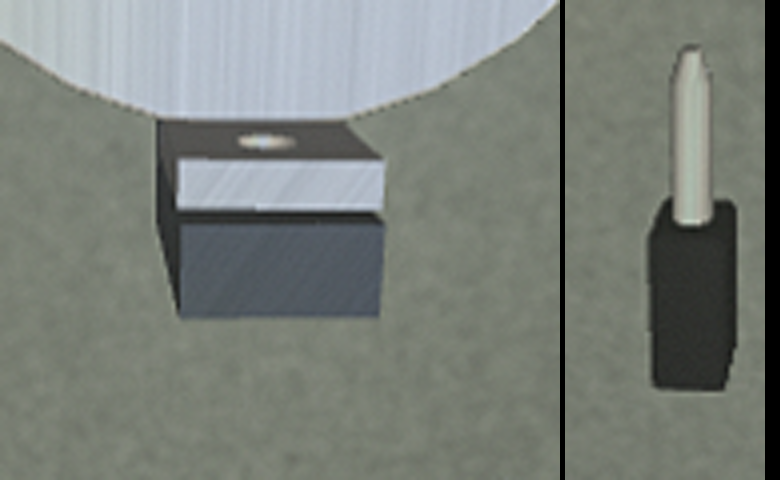

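The lug top edge spans x 177–385 and the bracket top edge 180–385 in the crop, so the holes line up to within 1 mm. The pin lies untouched with its tip at (690,46). I'll recompute its pose from this view.

```bash
python3 - <<'E'
from h import *
import pickle
w=pickle.load(open('w4.pkl','rb')); w1=pickle.load(open('w1.pkl','rb'))
f=lambda p:((p[0]-565)/4+228,p[1]/4+198)
print('tip',onz(w,f((690,46)),.015),tri((w,f((690,46))),(w1,(68/2.5+325,27/2.5+90))))
print('joint',onz(w,f((693,222)),.020))
for q in((738,202),(725,388),(652,388),(666,202)): print(onz(w,f(q),.03).round(4))
E
```

```text
tip [0.42542463 0.01783709 0.015     ] (array([0.42577765, 0.0173294 , 0.01455026]), [0.5, 0.5])
joint [ 0.42896645 -0.04289654  0.02      ]
[ 0.4448 -0.0291  0.03  ]
[ 0.443  -0.0998  0.03  ]
[ 0.4182 -0.102   0.03  ]
[ 0.4215 -0.0311  0.03  ]
```

Call:
step_arm(
  commands=[
    {"dx": 0,"dy": 0,"dz": 0,"roll": 0.0228},
    {"dx": -0.1428,"dy": -0.0625,"dz": 0.1,"roll": 0},
    {"dx": -0.1428,"dy": -0.0625,"dz": 0.1,"roll": 0},
    {"dx": -0.1428,"dy": -0.0625,"dz": 0.1,"roll": 0},
    {"dx": -0.1428,"dy": -0.0625,"dz": 0.1,"roll": 0},
    {"dx": -0.1428,"dy": -0.0625,"dz": 0.1,"roll": 0},
    {"dx": -0.1428,"dy": -0.0625,"dz": 0.1,"roll": 0},
    {"dx": 0,"dy": 0,"dz": 0.163,"roll": 0},
    {"dx": 0,"dy": 0,"dz": 0.163,"roll": 0},
    {"dx": 0,"dy": 0,"dz": 0.163,"roll": 0},
  ],
)

```text
time_s: 10.37
ee_pos: [0.4288, -0.0723, 0.0765]
tool_rot: [0.693, 0.72, -0.0, -0.0]
ft_force: [0.4, 0.0, -0.0]
width: 0.994
finger_force: 0.0
```

Call:
step_arm(
  commands=[
    {"dx": 0,"dy": 0,"dz": 0.1,"roll": 0},
    {"dx": 0,"dy": 0,"dz": 0.063,"roll": 0},
    {"dx": 0,"dy": 0,"dz": 0,"roll": 0},
    {"dx": 0,"dy": 0,"dz": 0,"roll": 0},
  ],
)

```text
time_s: 10.7
ee_pos: [0.4284, -0.0718, 0.0446]
tool_rot: [0.693, 0.721, -0.001, -0.002]
ft_force: [-0.4, 0.6, 0.5]
width: 0.999
finger_force: 0.0
```

```bash
python3 go.py .429 -.0725 .005 92.2
```

```text
t 10.7 at [ 0.4284 -0.0718  0.0446] psi 92.26 shares [-0.0038  0.0029  0.1979] roll 0.0005 w 0.999 F [-0.4  0.6  0.5] ff 0.0
   shares in axes at psi: [-0.0037  0.0029  0.1979]
```

Call:
step_arm(
  commands=[
    {"dx": -0.004,"dy": 0.003,"dz": 0.06,"roll": 0},
    {"dx": 0,"dy": 0,"dz": 0.06,"roll": 0},
    {"dx": 0,"dy": 0,"dz": 0.04,"roll": 0},
    {"dx": 0,"dy": 0,"dz": 0.025,"roll": 0},
    {"dx": 0,"dy": 0,"dz": 0.012,"roll": 0},
    {"dx": 0,"dy": 0,"dz": 0,"roll": 0},
  ],
)

```text
time_s: 11.2
ee_pos: [0.43, -0.0736, 0.0065]
tool_rot: [0.694, 0.72, -0.0, -0.0]
ft_force: [-0.4, 0.4, 0.4]
width: 0.993
finger_force: 0.0
```

Call:
step_arm(
  commands=[
    {"dx": 0,"dy": 0,"dz": 0,"roll": 0},
    {"dx": 0,"dy": 0,"dz": 0,"roll": 0},
    {"dx": 0,"dy": 0,"dz": 0,"roll": 0},
    {"dx": 0,"dy": 0,"dz": 0,"roll": 0},
    {"dx": 0,"dy": 0,"dz": 0,"roll": 0},
    {"dx": 0,"dy": 0,"dz": 0,"roll": 0},
    {"dx": 0,"dy": 0,"dz": 0,"roll": 0},
  ],
  hand=10,
)

```text
time_s: 11.78
ee_pos: [0.4304, -0.0739, 0.0071]
tool_rot: [0.694, 0.72, 0.0, 0.0]
ft_force: [0.3, 0.2, 2.3]
width: 0.293
finger_force: 59.6
```

```bash
python3 go.py .429 -.0725 .005 92.2
```

```text
t 11.7833 at [ 0.4304 -0.0739  0.0071] psi 92.16 shares [ 0.0075 -0.0069  0.0103] roll -0.0004 w 0.293 F [0.3 0.2 2.3] ff 59.6
   shares in axes at psi: [ 0.0075 -0.0069  0.0103]
```

The pin is gripped at 25 mm. I'll lift it and go to the pre-insertion pose, tip 25 mm outside the mouth.

Call:
step_arm(
  commands=[
    {"dx": 0,"dy": 0,"dz": -0.08,"roll": 0},
    {"dx": 0,"dy": 0,"dz": -0.1,"roll": 0},
    {"dx": 0,"dy": 0,"dz": -0.1,"roll": -0.0224},
    {"dx": 0.0171,"dy": 0.083,"dz": -0.0445,"roll": 0},
    {"dx": 0.0171,"dy": 0.083,"dz": 0,"roll": 0},
    {"dx": 0.0171,"dy": 0.083,"dz": 0,"roll": 0},
    {"dx": 0.0171,"dy": 0.083,"dz": 0,"roll": 0},
    {"dx": 0.0171,"dy": 0.083,"dz": 0,"roll": 0},
    {"dx": 0.0171,"dy": 0.083,"dz": 0,"roll": 0},
    {"dx": 0.0171,"dy": 0.083,"dz": 0,"roll": 0},
  ],
)

```text
time_s: 12.62
ee_pos: [0.5438, -0.0397, 0.0706]
tool_rot: [0.677, 0.736, -0.0, -0.001]
ft_force: [0.4, -0.2, -1.7]
width: 0.286
finger_force: 59.3
```

Call:
step_arm(
  commands=[
    {"dx": 0.0171,"dy": 0.083,"dz": 0,"roll": 0},
    {"dx": 0,"dy": 0,"dz": 0,"roll": 0},
    {"dx": 0,"dy": 0,"dz": 0,"roll": 0},
    {"dx": 0,"dy": 0,"dz": 0,"roll": 0},
    {"dx": 0,"dy": 0,"dz": 0,"roll": 0},
  ],
)

```text
time_s: 13.03
ee_pos: [0.5588, -0.0354, 0.0709]
tool_rot: [0.677, 0.736, -0.0, -0.001]
ft_force: [0.4, 0.3, -1.6]
width: 0.287
finger_force: 64.6
```

```bash
python3 go.py .5604 -.0354 .072 94.85; python3 - <<'E'
from h import *
import pickle
w=cam('wrist'); pickle.dump(w,open('w5.pkl','wb'))
save(w,'w5.png',(200,60,440,240),3.3)
s=cam('scene'); pickle.dump(s,open('s5.pkl','wb'))
hub=np.array([.5375,.235]);u=np.array([-.0845,.9964])
P=lambda r,z:[*(hub-u*r),z]
print('mouth',proj(w,P(.155,.08)),'tip exp',proj(w,P(.18,.08)),'joint exp',proj(w,P(.24,.087)),'brtop',proj(w,P(.155,.105)))
E
```

```text
t 13.0333 at [ 0.5588 -0.0354  0.0709] psi 94.83 shares [-0.0008  0.0081 -0.0057] roll -0.0002 w 0.287 F [ 0.4  0.3 -1.6] ff 64.6
   shares in axes at psi: [-0.0008  0.0081 -0.0057]
mouth [[325.52575894 -27.42639857]] tip exp [[325.36770023  50.24853278]] joint exp [[325.19837123 213.57313232]] brtop [[326.84430668 -54.32920175]]
```

View pics/w5.png

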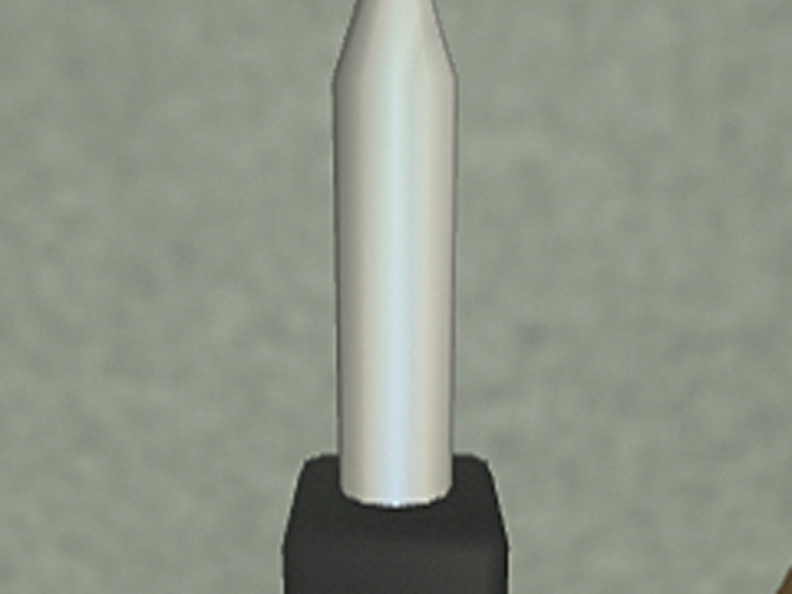

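The crop shows the shank centred at x≈395 (native 319.7, on the tool axis) and straight, with the taper starting at native row 83. I'll check the tip row, then correct by +1.6 mm sideways and 1.1 mm up.

Call:
step_arm(
  commands=[
    {"dx": 0,"dy": 0.008,"dz": -0.0057,"roll": 0},
    {"dx": 0,"dy": 0,"dz": 0,"roll": 0},
    {"dx": 0,"dy": 0,"dz": 0,"roll": 0},
    {"dx": 0,"dy": 0,"dz": 0,"roll": 0},
    {"dx": 0,"dy": 0,"dz": 0,"roll": 0},
  ],
)

```text
time_s: 13.55
ee_pos: [0.5615, -0.0352, 0.0726]
tool_rot: [0.677, 0.736, 0.0, 0.0]
ft_force: [-0.8, -0.2, -0.2]
width: 0.287
finger_force: 64.6
```

```bash
python3 go.py .5604 -.0354 .072 94.85; python3 - <<'E'
from h import *
import pickle
w=cam('wrist'); g=cv2.cvtColor(w['image'],cv2.COLOR_RGB2HSV)
m=(g[:,:,1]<30)&(g[:,:,2]>110)
for r in (20,30,35,40,45,50,55,60,70,90,120,150,180): 
    c=np.where(m[r,290:350])[0]+290; print(r,(c.min(),c.max(),len(c)) if len(c) else None, end=' | ')
hub=np.array([.5375,.235]);u=np.array([-.0845,.9964])
P=lambda r,z:[*(hub-u*r),z]
print('\n',proj(w,P(.18,.08)),proj(w,P(.192,.08)),proj(w,P(.23,.08)))
E
```

```text
t 13.55 at [ 0.5615 -0.0352  0.0726] psi 94.84 shares [-0.0007 -0.0057  0.0032] roll -0.0001 w 0.287 F [-0.8 -0.2 -0.2] ff 64.6
   shares in axes at psi: [-0.0007 -0.0057  0.0032]
20 (np.int64(290), np.int64(349), 60) | 30 (np.int64(290), np.int64(349), 60) | 35 (np.int64(290), np.int64(349), 60) | 40 (np.int64(290), np.int64(349), 60) | 45 (np.int64(290), np.int64(349), 60) | 50 (np.int64(290), np.int64(349), 58) | 55 (np.int64(290), np.int64(349), 59) | 60 (np.int64(290), np.int64(349), 58) | 70 (np.int64(290), np.int64(349), 58) | 90 (np.int64(290), np.int64(349), 59) | 120 (np.int64(290), np.int64(349), 58) | 150 (np.int64(290), np.int64(349), 59) | 180 (np.int64(290), np.int64(349), 59) | 
 [[317.79535843  50.65814016]] [[317.9005499  84.8906443]] [[318.20769176 182.74170895]]
```

Call:
step_arm(
  commands=[
    {"dx": 0.03,"dy": -0.002,"dz": 0.001,"roll": 0},
    {"dx": 0.03,"dy": 0,"dz": 0,"roll": 0},
    {"dx": 0.03,"dy": 0,"dz": 0,"roll": 0},
    {"dx": 0.03,"dy": 0,"dz": 0,"roll": 0},
    {"dx": 0.025,"dy": 0,"dz": 0,"roll": 0},
    {"dx": 0.025,"dy": 0,"dz": 0,"roll": 0},
    {"dx": 0.025,"dy": 0,"dz": 0,"roll": 0},
    {"dx": 0,"dy": 0,"dz": 0,"roll": 0},
  ],
)

```text
time_s: 14.27
ee_pos: [0.5577, 0.0047, 0.0723]
tool_rot: [0.676, 0.737, 0.0, -0.0]
ft_force: [-0.3, -0.8, -1.7]
width: 0.293
finger_force: 64.6
```

```bash
python3 go.py .5531 .0493 .072 94.85
```

```text
t 14.2667 at [0.5577 0.0047 0.0723] psi 94.9 shares [ 0.2242 -0.0039  0.0017] roll 0.0004 w 0.293 F [-0.3 -0.8 -1.7] ff 64.6
   shares in axes at psi: [ 0.2242 -0.0041  0.0017]
```

No contact force at 14 mm depth, so I'll continue.

Call:
step_arm(
  commands=[
    {"dx": 0.025,"dy": -0.002,"dz": 0,"roll": 0},
    {"dx": 0.025,"dy": 0,"dz": 0,"roll": 0},
    {"dx": 0.025,"dy": 0,"dz": 0,"roll": 0},
    {"dx": 0.025,"dy": 0,"dz": 0,"roll": 0},
    {"dx": 0.025,"dy": 0,"dz": 0,"roll": 0},
    {"dx": 0.025,"dy": 0,"dz": 0,"roll": 0},
    {"dx": 0.025,"dy": 0,"dz": 0,"roll": 0},
    {"dx": 0.02,"dy": 0,"dz": 0,"roll": 0},
    {"dx": 0,"dy": 0,"dz": 0,"roll": 0},
    {"dx": 0,"dy": 0,"dz": 0,"roll": 0},
  ],
)

```text
time_s: 15.1
ee_pos: [0.5541, 0.0428, 0.0724]
tool_rot: [0.676, 0.737, -0.0, 0.0]
ft_force: [0.1, 0.1, -1.1]
width: 0.29
finger_force: 64.6
```

```bash
python3 go.py .5531 .0493 .072 94.85
```

```text
t 15.1 at [0.5541 0.0428 0.0724] psi 94.88 shares [ 0.033  -0.0023  0.0018] roll 0.0002 w 0.29 F [ 0.1  0.1 -1.1] ff 64.6
   shares in axes at psi: [ 0.033  -0.0023  0.0018]
```

Call:
step_arm(
  commands=[
    {"dx": 0.01,"dy": 0,"dz": 0,"roll": 0},
    {"dx": 0.01,"dy": 0,"dz": 0,"roll": 0},
    {"dx": 0.008,"dy": 0,"dz": 0,"roll": 0},
    {"dx": 0.008,"dy": 0,"dz": 0,"roll": 0},
    {"dx": 0,"dy": 0,"dz": 0,"roll": 0},
    {"dx": 0,"dy": 0,"dz": 0,"roll": 0},
  ],
)

```text
time_s: 15.6
ee_pos: [0.5536, 0.0491, 0.0724]
tool_rot: [0.677, 0.736, -0.0, 0.0]
ft_force: [-0.0, -3.0, -0.6]
width: 0.29
finger_force: 64.8
```

Call:
step_arm(
  commands=[
    {"dx": 0.006,"dy": 0,"dz": 0,"roll": 0},
    {"dx": 0.005,"dy": 0,"dz": 0,"roll": 0},
    {"dx": 0,"dy": 0,"dz": 0,"roll": 0},
    {"dx": 0,"dy": 0,"dz": 0,"roll": 0},
  ],
)

```text
time_s: 15.93
ee_pos: [0.5537, 0.0492, 0.0725]
tool_rot: [0.676, 0.737, -0.002, 0.002]
ft_force: [0.1, -12.3, -1.1]
width: 0.289
finger_force: 64.8
```

The pin bottoms against the bracket (12 N). I'll release it, rise and look.

Call:
step_arm(
  commands=[
    {"dx": 0,"dy": 0,"dz": 0,"roll": 0},
    {"dx": 0,"dy": 0,"dz": 0,"roll": 0},
    {"dx": 0,"dy": 0,"dz": 0,"roll": 0},
    {"dx": 0,"dy": 0,"dz": 0,"roll": 0},
    {"dx": 0,"dy": 0,"dz": 0,"roll": 0},
  ],
  hand=85,
)

```text
time_s: 16.35
ee_pos: [0.5534, 0.0523, 0.0725]
tool_rot: [0.676, 0.736, 0.0, -0.0]
ft_force: [0.0, 0.9, -0.1]
width: 0.97
finger_force: 0.0
```

Call:
step_arm(
  commands=[
    {"dx": 0,"dy": 0,"dz": -0.15,"roll": 0},
    {"dx": 0,"dy": 0,"dz": -0.2,"roll": 0},
    {"dx": 0,"dy": 0,"dz": -0.2,"roll": 0},
    {"dx": -0.157,"dy": 0.073,"dz": -0.1,"roll": 0},
    {"dx": -0.157,"dy": 0.073,"dz": -0.1,"roll": 0},
    {"dx": -0.157,"dy": 0.073,"dz": -0.1,"roll": 0},
    {"dx": -0.157,"dy": 0.073,"dz": -0.1,"roll": 0},
    {"dx": -0.157,"dy": 0.073,"dz": -0.1,"roll": 0},
    {"dx": 0,"dy": 0,"dz": 0,"roll": 0},
    {"dx": 0,"dy": 0,"dz": 0,"roll": 0},
  ],
)

```text
time_s: 17.18
ee_pos: [0.6405, -0.0998, 0.2839]
tool_rot: [0.677, 0.736, 0.001, 0.001]
ft_force: [-1.0, 0.0, -0.5]
width: 0.991
finger_force: 0.0
```

```bash
python3 go.py .64 -.1 .3 94.85; python3 - <<'E'
from h import *
import pickle
w=cam('wrist'); pickle.dump(w,open('w6.pkl','wb'))
t=cam('top')
a=w['image'][:,:,::-1]; b=cv2.resize(t['image'][130:290,150:300,::-1],None,fx=2.5,fy=2.5,interpolation=cv2.INTER_CUBIC)
s=np.zeros((600,800,3),np.uint8); s[:200,400:]=0; s[:400,:375]=b[:400]; 
c=cv2.resize(a,(425,266)); s[:266,375:]=c; cv2.imwrite('pics/s6.png',s)
cs,m=blobs(w,(10,60,60),(28,255,255),500)
for c in cs: print(cv2.contourArea(c),cv2.minAreaRect(c),cv2.approxPolyDP(cv2.convexHull(c),4,True).reshape(-1,2).tolist())
E
```

```text
t 17.1833 at [ 0.6405 -0.0998  0.2839] psi 94.72 shares [-0.001  -0.0024 -0.0804] roll -0.0011 w 0.991 F [-1.   0.  -0.5] ff 0.0
   shares in axes at psi: [-0.001  -0.0024 -0.0804]
2787.5 ((401.5517883300781, 357.16705322265625), (48.808494567871094, 75.76807403564453), 84.0938491821289) [[430, 330], [439, 352], [426, 370], [389, 383], [365, 372], [363, 337]]
1094.0 ((373.0, 300.0), (36.0, 40.0), 90.0) [[383, 284], [391, 293], [392, 307], [381, 317], [363, 317], [354, 307], [356, 292], [369, 282]]
2101.0 ((528.6978759765625, 206.82949829101562), (116.31096649169922, 24.673145294189453), 4.236394882202148) [[470, 214], [475, 192], [536, 195], [587, 206], [582, 223]]
1962.5 ((542.0573120117188, 158.8688507080078), (119.59773254394531, 20.732685089111328), 5.19442892074585) [[482, 163], [485, 145], [602, 158], [598, 174]]
1639.5 ((622.5, 194.0), (100.0, 33.0), 90.0) [[606, 240], [639, 144], [639, 244]]
2682.5 ((555.0493774414062, 111.02755737304688), (124.79834747314453, 23.528654098510742), 5.964487075805664) [[492, 116], [496, 94], [618, 107], [612, 128]]
5850.5 ((332.5517272949219, 138.1206817626953), (44.93827438354492, 141.685546875), 21.801406860351562) [[343, 66], [378, 85], [320, 209], [288, 192], [336, 69]]
5937.0 ((572.6135864257812, 45.60013198852539), (133.82620239257812, 51.310123443603516), 7.72182559967041) [[512, 19], [542, 16], [636, 29], [639, 54], [628, 75], [503, 62]]
1021.5 ((576.9999389648438, 7.499999046325684), (123.99998474121094, 14.999998092651367), -0.0) [[639, 15], [584, 15], [515, 3], [639, 0]]
```

View pics/s6.png

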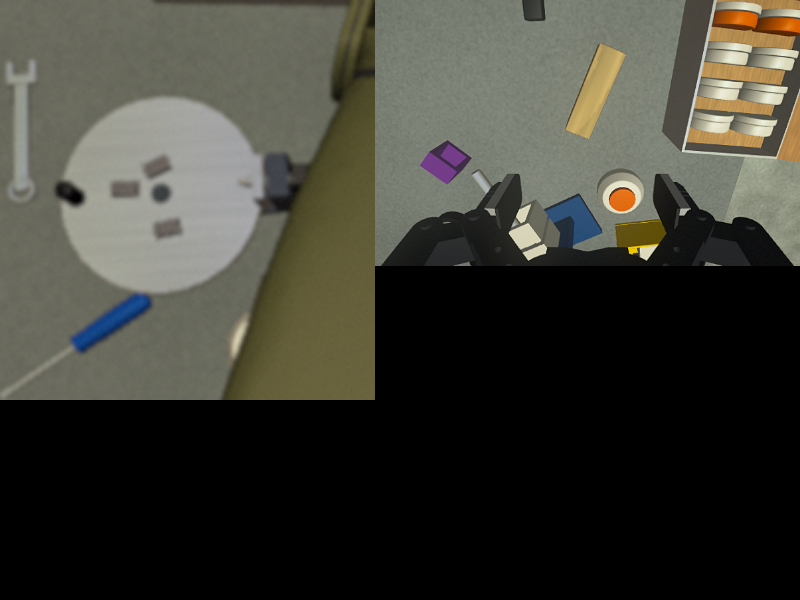

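The top crop shows the pin tip at (245,183), poking through the lug. The wrist view shows the scraper as one free block, native blob centre (332.5,138).

```bash
python3 - <<'E'
from h import *
import pickle
w=pickle.load(open('w6.pkl','rb')); w1=pickle.load(open('w1.pkl','rb'))
C=[(340,66),(378,85),(320,209),(288,192)]; D=[(707,152),(748,170),(668,317),(632,303)]
X=np.array([onz(w,c,.056) for c in C]); print(X.round(4))
for c,d in zip(C,D): r=tri((w,c),(w1,(d[0]/1.25,d[1]/1.25))); print('tri',r[0].round(4),r[1])
m=X.mean(0); v=(X[0]+X[1]-X[2]-X[3])/2; s=(X[1]+X[2]-X[0]-X[3])/2
print(m,np.linalg.norm(v),np.linalg.norm(s),np.degrees(np.arctan2(v[1],v[0])),np.degrees(np.arctan2(s[1],s[0])))
E
```

```text
[[ 0.6531 -0.003   0.056 ]
 [ 0.6934 -0.018   0.056 ]
 [ 0.6455 -0.1566  0.056 ]
 [ 0.6083 -0.1394  0.056 ]]
tri [ 0.6535 -0.002   0.0526] [0.9, 0.9]
tri [ 0.6941 -0.0171  0.0531] [0.9, 0.9]
tri [ 0.6454 -0.1562  0.0574] [0.1, 0.1]
tri [ 0.6081 -0.1405  0.0563] [1.2, 1.2]
[ 0.65007602 -0.0792794   0.056     ] 0.1450944370191934 0.04195197010207825 71.36163617397628 -22.608587936443154
```

Call:
step_arm(
  commands=[
    {"dx": 0,"dy": 0,"dz": 0.1,"roll": 0.0486},
    {"dx": 0,"dy": 0,"dz": 0.15,"roll": 0.0486},
    {"dx": 0,"dy": 0,"dz": 0.15,"roll": 0.0486},
    {"dx": 0,"dy": 0,"dz": 0.15,"roll": 0.0486},
    {"dx": 0.056,"dy": 0.006,"dz": 0.15,"roll": 0},
    {"dx": 0.056,"dy": 0.006,"dz": 0.12,"roll": 0},
    {"dx": 0,"dy": 0,"dz": 0.1,"roll": 0},
    {"dx": 0,"dy": 0,"dz": 0,"roll": 0},
    {"dx": 0,"dy": 0,"dz": 0,"roll": 0},
    {"dx": 0,"dy": 0,"dz": 0,"roll": 0},
  ],
)

```text
time_s: 18.12
ee_pos: [0.6489, -0.0773, 0.0994]
tool_rot: [0.811, 0.585, 0.0, 0.0]
ft_force: [-0.1, -0.7, 0.7]
width: 0.993
finger_force: 0.0
```

```bash
python3 go.py .650 -.0793 .026 71.4
```

```text
t 18.1167 at [ 0.6489 -0.0773  0.0994] psi 71.57 shares [-0.0078  0.0084  0.3668] roll 0.0014 w 0.993 F [-0.1 -0.7  0.7] ff 0.0
   shares in axes at psi: [-0.0078  0.0084  0.3668]
```

Call:
step_arm(
  commands=[
    {"dx": -0.007,"dy": 0.007,"dz": 0.1,"roll": 0.001},
    {"dx": 0,"dy": 0,"dz": 0.1,"roll": 0},
    {"dx": 0,"dy": 0,"dz": 0.08,"roll": 0},
    {"dx": 0,"dy": 0,"dz": 0.06,"roll": 0},
    {"dx": 0,"dy": 0,"dz": 0.026,"roll": 0},
    {"dx": 0,"dy": 0,"dz": 0,"roll": 0},
    {"dx": 0,"dy": 0,"dz": 0,"roll": 0},
  ],
)

```text
time_s: 18.7
ee_pos: [0.6504, -0.0799, 0.0264]
tool_rot: [0.812, 0.584, 0.001, 0.001]
ft_force: [-0.3, 0.3, -0.2]
width: 0.999
finger_force: 0.0
```

Call:
step_arm(
  commands=[
    {"dx": 0,"dy": 0,"dz": 0,"roll": 0},
    {"dx": 0,"dy": 0,"dz": 0,"roll": 0},
    {"dx": 0,"dy": 0,"dz": 0,"roll": 0},
    {"dx": 0,"dy": 0,"dz": 0,"roll": 0},
    {"dx": 0,"dy": 0,"dz": 0,"roll": 0},
    {"dx": 0,"dy": 0,"dz": 0,"roll": 0},
  ],
  hand=25,
)

```text
time_s: 19.2
ee_pos: [0.6504, -0.0798, 0.0264]
tool_rot: [0.812, 0.584, 0.001, 0.001]
ft_force: [-0.5, -0.3, 4.4]
width: 0.504
finger_force: 63.3
```

```bash
python3 go.py .650 -.0793 .026 71.4
```

```text
t 19.2 at [ 0.6504 -0.0798  0.0264] psi 71.4 shares [ 0.0017 -0.0029  0.002 ] roll 0.0 w 0.504 F [-0.5 -0.3  4.4] ff 63.3
   shares in axes at psi: [ 0.0017 -0.0029  0.002 ]
```

The scraper is gripped at 43 mm. I'll lift it high and carry it to the sweep start.

Call:
step_arm(
  commands=[
    {"dx": 0,"dy": 0,"dz": -0.1,"roll": 0},
    {"dx": 0,"dy": 0,"dz": -0.18,"roll": -0.0489},
    {"dx": 0,"dy": 0,"dz": -0.2,"roll": -0.0489},
    {"dx": 0,"dy": 0,"dz": -0.2,"roll": -0.0489},
    {"dx": 0,"dy": 0,"dz": -0.2,"roll": -0.0489},
    {"dx": 0.133,"dy": -0.0795,"dz": -0.04,"roll": 0},
    {"dx": 0.133,"dy": -0.0795,"dz": 0,"roll": 0},
    {"dx": 0.133,"dy": -0.0795,"dz": 0,"roll": 0},
    {"dx": 0.133,"dy": -0.0795,"dz": 0,"roll": 0},
    {"dx": 0.133,"dy": -0.0795,"dz": 0,"roll": 0},
  ],
)

```text
time_s: 20.03
ee_pos: [0.5573, 0.047, 0.2078]
tool_rot: [0.677, 0.736, -0.001, -0.001]
ft_force: [1.1, -0.2, -2.3]
width: 0.508
finger_force: 62.8
```

Call:
step_arm(
  commands=[
    {"dx": 0.133,"dy": -0.0795,"dz": 0,"roll": 0},
    {"dx": 0.133,"dy": -0.0795,"dz": 0,"roll": 0},
    {"dx": 0.133,"dy": -0.0795,"dz": 0,"roll": 0},
    {"dx": 0.133,"dy": -0.0795,"dz": 0,"roll": 0},
    {"dx": 0.133,"dy": -0.0795,"dz": 0,"roll": 0},
    {"dx": 0.133,"dy": -0.0795,"dz": 0,"roll": 0},
    {"dx": 0.133,"dy": -0.0795,"dz": 0,"roll": 0},
    {"dx": 0,"dy": 0,"dz": 0,"roll": 0},
    {"dx": 0,"dy": 0,"dz": 0,"roll": 0},
    {"dx": 0,"dy": 0,"dz": 0,"roll": 0},
  ],
)

```text
time_s: 20.87
ee_pos: [0.4321, 0.2218, 0.2084]
tool_rot: [0.676, 0.737, -0.001, -0.0]
ft_force: [-0.4, 0.4, -2.4]
width: 0.503
finger_force: 62.6
```

```bash
python3 go.py .4332 .2221 .0749 94.85
```

```text
t 20.8667 at [0.4321 0.2218 0.2084] psi 94.9 shares [0.0008 0.0055 0.6675] roll 0.0004 w 0.503 F [-0.4  0.4 -2.4] ff 62.6
   shares in axes at psi: [0.0008 0.0055 0.6675]
```

```bash
python3 - <<'E'
from h import *
w=cam('wrist'); o=arm.get_obs(); p=np.array(o['ee_pos'])
u=np.array([-.0845,.9964]);v=np.array([.9964,.0845])
for z in(-.0264,.0296):
  print([proj(w,[*(p[:2]+a*.075*u+b*.022*v),p[2]+z])[0].round(0).tolist() for a in(1,) for b in(-1,1)])
cs,m=blobs(w,(10,50,40),(28,255,255),300)
for c in cs: print(cv2.contourArea(c),cv2.boundingRect(c),cv2.approxPolyDP(cv2.convexHull(c),3,True).reshape(-1,2).tolist())
E
```

```text
[[275.0, 94.0], [369.0, 94.0]]
[[253.0, 101.0], [392.0, 101.0]]
668.5 (217, 254, 37, 40) [[252, 256], [247, 272], [223, 293], [217, 282], [220, 266], [235, 255]]
34535.5 (245, 93, 142, 286) [[380, 97], [386, 105], [374, 372], [327, 378], [270, 372], [245, 308], [250, 101], [275, 94], [364, 93]]
```

The block sits in the grip as expected: front corners at x 250–386 against 253–392 predicted. I'll descend to 2.5 mm above the plate.

Call:
step_arm(
  commands=[
    {"dx": 0,"dy": 0.0055,"dz": 0.14,"roll": 0},
    {"dx": 0,"dy": 0,"dz": 0.14,"roll": 0},
    {"dx": 0,"dy": 0,"dz": 0.14,"roll": 0},
    {"dx": 0,"dy": 0,"dz": 0.12,"roll": 0},
    {"dx": 0,"dy": 0,"dz": 0.07,"roll": 0},
    {"dx": 0,"dy": 0,"dz": 0.035,"roll": 0},
    {"dx": 0,"dy": 0,"dz": 0.017,"roll": 0},
    {"dx": 0,"dy": 0,"dz": 0,"roll": 0},
    {"dx": 0,"dy": 0,"dz": 0,"roll": 0},
  ],
)

```text
time_s: 21.67
ee_pos: [0.4346, 0.2222, 0.0779]
tool_rot: [0.677, 0.736, 0.001, 0.0]
ft_force: [-0.4, 0.5, -1.9]
width: 0.5
finger_force: 62.6
```

```bash
python3 go.py .4332 .2221 .0749 94.85
```

```text
t 21.6667 at [0.4346 0.2222 0.0779] psi 94.83 shares [-0.0001 -0.0071  0.0149] roll -0.0002 w 0.5 F [-0.4  0.5 -1.9] ff 62.6
   shares in axes at psi: [-0.0001 -0.0071  0.0149]
```

Call:
step_arm(
  commands=[
    {"dx": 0,"dy": 0,"dz": 0.008,"roll": 0},
    {"dx": 0,"dy": 0.04,"dz": 0.004,"roll": 0},
    {"dx": 0,"dy": 0.04,"dz": 0,"roll": 0},
    {"dx": 0,"dy": 0.04,"dz": 0,"roll": 0},
    {"dx": 0,"dy": 0.04,"dz": 0,"roll": 0},
    {"dx": 0,"dy": 0.04,"dz": 0,"roll": 0},
    {"dx": 0,"dy": 0.04,"dz": 0,"roll": 0},
    {"dx": 0,"dy": 0.04,"dz": 0,"roll": 0},
    {"dx": 0,"dy": 0.04,"dz": 0,"roll": 0},
    {"dx": 0,"dy": 0.04,"dz": 0,"roll": 0},
  ],
)

```text
time_s: 22.5
ee_pos: [0.5061, 0.2284, 0.0742]
tool_rot: [0.676, 0.736, -0.0, -0.0]
ft_force: [-0.0, -0.3, -2.2]
width: 0.505
finger_force: 62.6
```

Call:
step_arm(
  commands=[
    {"dx": 0,"dy": 0.04,"dz": 0,"roll": 0},
    {"dx": 0,"dy": 0.04,"dz": 0,"roll": 0},
    {"dx": 0,"dy": 0.04,"dz": 0,"roll": 0},
    {"dx": 0,"dy": 0.04,"dz": 0,"roll": 0},
    {"dx": 0,"dy": 0.04,"dz": 0,"roll": 0},
  ],
)

```text
time_s: 22.92
ee_pos: [0.5459, 0.2318, 0.0743]
tool_rot: [0.676, 0.737, -0.0, -0.0]
ft_force: [0.0, 0.4, -1.7]
width: 0.504
finger_force: 62.6
```

```bash
python3 go.py .665 .2418 .0749 94.85; python3 - <<'E'
from h import *
w=cam('wrist'); save(w,'w7.png',s=1)
E
```

```text
t 22.9167 at [0.5459 0.2318 0.0743] psi 94.87 shares [-0.001   0.5978 -0.0029] roll 0.0002 w 0.504 F [ 0.   0.4 -1.7] ff 62.6
   shares in axes at psi: [-0.0008  0.5978 -0.0029]
```

View pics/w7.png

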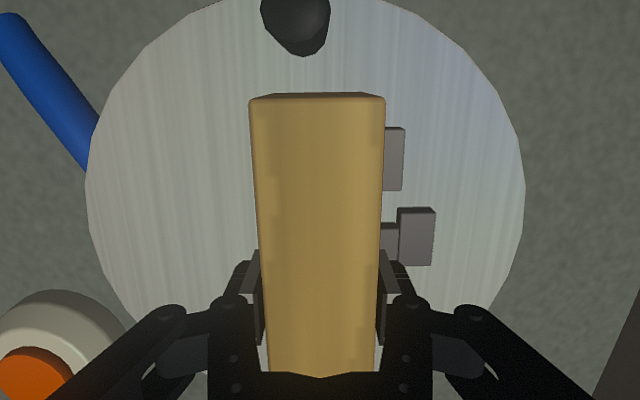

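The three chips are at (393,158), (416,237) and (388,240), all ahead of the block and none under it. I'll continue past the rim.

Call:
step_arm(
  commands=[
    {"dx": 0,"dy": 0.04,"dz": 0,"roll": 0},
    {"dx": 0,"dy": 0.04,"dz": 0,"roll": 0},
    {"dx": 0,"dy": 0.04,"dz": 0,"roll": 0},
    {"dx": 0,"dy": 0.04,"dz": 0,"roll": 0},
    {"dx": 0,"dy": 0.04,"dz": 0,"roll": 0},
    {"dx": 0,"dy": 0.04,"dz": 0,"roll": 0},
    {"dx": 0,"dy": 0.04,"dz": 0,"roll": 0},
    {"dx": 0,"dy": 0.04,"dz": 0,"roll": 0},
    {"dx": 0,"dy": 0.04,"dz": 0,"roll": 0},
    {"dx": 0,"dy": 0.04,"dz": 0,"roll": 0},
  ],
)

```text
time_s: 23.8
ee_pos: [0.6256, 0.2386, 0.0743]
tool_rot: [0.676, 0.737, 0.0, -0.0]
ft_force: [-0.1, -0.1, -2.6]
width: 0.506
finger_force: 62.6
```

Call:
step_arm(
  commands=[
    {"dx": 0,"dy": 0.04,"dz": 0,"roll": 0},
    {"dx": 0,"dy": 0.04,"dz": 0,"roll": 0},
    {"dx": 0,"dy": 0.04,"dz": 0,"roll": 0},
    {"dx": 0,"dy": 0.04,"dz": 0,"roll": 0},
    {"dx": 0,"dy": 0.04,"dz": 0,"roll": 0},
    {"dx": 0,"dy": 0.04,"dz": 0,"roll": 0},
    {"dx": 0,"dy": 0,"dz": 0,"roll": 0},
    {"dx": 0,"dy": 0,"dz": 0,"roll": 0},
  ],
)

```text
time_s: 24.47
ee_pos: [0.673, 0.2426, 0.0743]
tool_rot: [0.676, 0.736, -0.0, -0.0]
ft_force: [-1.1, 0.7, -1.3]
width: 0.508
finger_force: 62.6
```

Call:
step_arm(
  commands=[
    {"dx": 0,"dy": 0,"dz": -0.15,"roll": 0},
    {"dx": 0,"dy": 0,"dz": -0.2,"roll": 0},
    {"dx": 0,"dy": 0,"dz": -0.2,"roll": 0},
    {"dx": 0,"dy": 0,"dz": -0.15,"roll": 0},
    {"dx": 0,"dy": 0,"dz": 0,"roll": 0},
  ],
)

```text
time_s: 24.88
ee_pos: [0.6762, 0.2439, 0.2252]
tool_rot: [0.676, 0.737, 0.007, 0.004]
ft_force: [1.3, -0.4, -0.2]
width: 0.506
finger_force: 62.8
```

```bash
python3 go.py .66 -.08 .2 94.85; python3 - <<'E'
from h import *
w=cam('wrist'); t=cam('top');s=cam('scene')
S=np.zeros((600,800,3),np.uint8); S[:300,:480]=cv2.resize(w['image'],(480,300))[:,:,::-1]
S[300:,:400]=cv2.resize(t['image'][80:260,100:340,::-1],(400,300)); S[300:,400:]=cv2.resize(s['image'][150:300,330:530,::-1],(400,300))
cv2.imwrite('pics/s8.png',S)
E
```

```text
t 24.8833 at [0.6762 0.2439 0.2252] psi 94.89 shares [-1.6066 -0.2189  0.126 ] roll 0.0003 w 0.506 F [ 1.3 -0.4 -0.2] ff 62.8
   shares in axes at psi: [-1.6067 -0.2179  0.126 ]
```

View pics/s8.png

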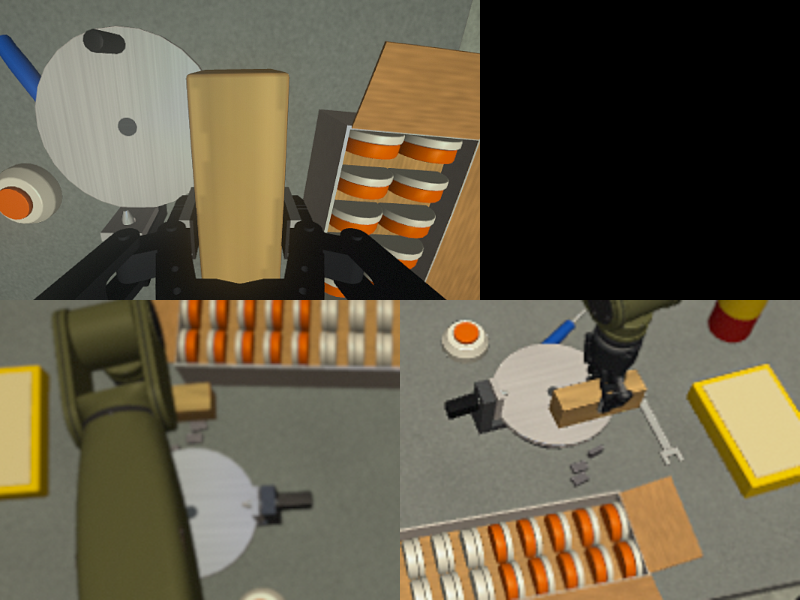

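The plate is clean. All three chips are on the bench (scene crop (596,452), (580,467), (580,482)) and the pin is home. I'll return the block to the bench.

Call:
step_arm(
  commands=[
    {"dx": -0.15,"dy": -0.026,"dz": 0,"roll": 0},
    {"dx": -0.15,"dy": -0.026,"dz": 0,"roll": 0},
    {"dx": -0.15,"dy": -0.026,"dz": 0,"roll": 0},
    {"dx": -0.15,"dy": -0.026,"dz": 0,"roll": 0},
    {"dx": -0.15,"dy": -0.026,"dz": 0,"roll": 0},
    {"dx": -0.15,"dy": -0.026,"dz": 0,"roll": 0},
    {"dx": -0.15,"dy": -0.026,"dz": 0,"roll": 0},
    {"dx": -0.15,"dy": -0.026,"dz": 0,"roll": 0},
    {"dx": -0.15,"dy": -0.026,"dz": 0,"roll": 0},
    {"dx": -0.15,"dy": -0.026,"dz": 0,"roll": 0},
  ],
)

```text
time_s: 25.87
ee_pos: [0.644, -0.0617, 0.2102]
tool_rot: [0.676, 0.737, -0.002, -0.003]
ft_force: [0.5, -0.1, -2.3]
width: 0.502
finger_force: 62.6
```

Call:
step_arm(
  commands=[
    {"dx": 0,"dy": 0,"dz": 0.1,"roll": 0},
    {"dx": 0,"dy": 0,"dz": 0.15,"roll": 0},
    {"dx": 0,"dy": 0,"dz": 0.15,"roll": 0},
    {"dx": 0,"dy": 0,"dz": 0.15,"roll": 0},
    {"dx": 0,"dy": 0,"dz": 0.15,"roll": 0},
    {"dx": 0,"dy": 0,"dz": 0.1,"roll": 0},
    {"dx": 0,"dy": 0,"dz": 0.08,"roll": 0},
    {"dx": 0,"dy": 0,"dz": 0,"roll": 0},
    {"dx": 0,"dy": 0,"dz": 0,"roll": 0},
  ],
)

```text
time_s: 26.62
ee_pos: [0.6433, -0.0601, 0.0345]
tool_rot: [0.676, 0.737, -0.002, -0.003]
ft_force: [0.3, 0.5, -2.0]
width: 0.505
finger_force: 62.5
```

```bash
python3 go.py .65 -.06 .027 94.85
```

```text
t 26.6167 at [ 0.6433 -0.0601  0.0345] psi 94.87 shares [-0.0023  0.0336  0.0375] roll 0.0002 w 0.505 F [ 0.3  0.5 -2. ] ff 62.5
   shares in axes at psi: [-0.0022  0.0337  0.0375]
```

Call:
step_arm(
  commands=[
    {"dx": 0,"dy": 0,"dz": 0.015,"roll": 0},
    {"dx": 0,"dy": 0,"dz": 0.012,"roll": 0},
    {"dx": 0,"dy": 0,"dz": 0.01,"roll": 0},
    {"dx": 0,"dy": 0,"dz": 0,"roll": 0},
    {"dx": 0,"dy": 0,"dz": 0,"roll": 0},
  ],
)

```text
time_s: 27.03
ee_pos: [0.6466, -0.0607, 0.0316]
tool_rot: [0.676, 0.737, 0.0, 0.0]
ft_force: [0.1, 0.2, -2.1]
width: 0.501
finger_force: 62.5
```

Call:
step_arm(
  commands=[
    {"dx": 0,"dy": 0,"dz": 0,"roll": 0},
    {"dx": 0,"dy": 0,"dz": 0,"roll": 0},
    {"dx": 0,"dy": 0,"dz": 0,"roll": 0},
    {"dx": 0,"dy": 0,"dz": 0,"roll": 0},
    {"dx": 0,"dy": 0,"dz": 0,"roll": 0},
  ],
  hand=85,
)

```text
time_s: 27.45
ee_pos: [0.6466, -0.0607, 0.0314]
tool_rot: [0.676, 0.737, 0.0, 0.0]
ft_force: [-0.1, -0.6, 0.2]
width: 0.998
finger_force: 0.0
```

Call:
step_arm(
  commands=[
    {"dx": 0,"dy": 0,"dz": -0.17,"roll": 0},
    {"dx": 0,"dy": 0,"dz": -0.2,"roll": 0},
    {"dx": 0,"dy": 0,"dz": -0.2,"roll": 0},
    {"dx": -0.148,"dy": -0.0614,"dz": -0.118,"roll": 0},
    {"dx": -0.148,"dy": -0.0614,"dz": -0.118,"roll": 0},
    {"dx": -0.148,"dy": -0.0614,"dz": -0.118,"roll": 0},
    {"dx": -0.148,"dy": -0.0614,"dz": -0.118,"roll": 0},
    {"dx": -0.148,"dy": -0.0614,"dz": -0.118,"roll": 0},
    {"dx": -0.148,"dy": -0.0614,"dz": -0.118,"roll": 0},
    {"dx": -0.148,"dy": -0.0614,"dz": -0.118,"roll": 0},
  ],
)

```text
time_s: 28.28
ee_pos: [0.5774, -0.2757, 0.3116]
tool_rot: [0.676, 0.737, 0.0, 0.0]
ft_force: [0.3, -0.4, 0.3]
width: 0.998
finger_force: 0.0
```

Call:
step_arm(
  commands=[
    {"dx": -0.148,"dy": -0.0614,"dz": -0.118,"roll": 0},
    {"dx": 0,"dy": 0,"dz": 0,"roll": -0.0565},
    {"dx": 0,"dy": 0,"dz": 0,"roll": -0.0565},
    {"dx": 0,"dy": 0,"dz": 0,"roll": -0.0565},
    {"dx": 0,"dy": 0,"dz": 0,"roll": -0.0565},
    {"dx": 0,"dy": 0,"dz": 0,"roll": 0},
    {"dx": 0,"dy": 0,"dz": 0,"roll": 0},
  ],
)

```text
time_s: 28.87
ee_pos: [0.5684, -0.305, 0.3338]
tool_rot: [0.486, 0.874, 0.0, 0.0]
ft_force: [-0.1, -0.1, 0.4]
width: 0.996
finger_force: 0.0
```

```bash
python3 go.py .565 -.304 .33 122; python3 - <<'E'
from h import *
import pickle
w=cam('wrist'); pickle.dump(w,open('w9.pkl','wb'))
E
```

```text
t 28.8667 at [ 0.5684 -0.305   0.3338] psi 121.81 shares [ 0.0133 -0.012   0.0189] roll -0.0015 w 0.996 F [-0.1 -0.1  0.4] ff 0.0
   shares in axes at psi: [ 0.0133 -0.012   0.0189]
```

Call:
step_arm(
  commands=[
    {"dx": 0.1,"dy": 0.1,"dz": 0,"roll": 0},
    {"dx": 0.1,"dy": 0.1,"dz": 0,"roll": 0},
    {"dx": 0.05,"dy": 0.1,"dz": 0,"roll": 0},
    {"dx": 0,"dy": 0,"dz": 0,"roll": 0},
    {"dx": 0,"dy": 0,"dz": 0,"roll": 0},
    {"dx": 0,"dy": 0,"dz": 0,"roll": 0},
  ],
)

```text
time_s: 29.42
ee_pos: [0.5928, -0.231, 0.3337]
tool_rot: [0.485, 0.874, -0.0, -0.0]
ft_force: [0.2, -0.6, 0.1]
width: 1.001
finger_force: 0.0
```

```bash
python3 - <<'E'
from h import *
import pickle
w=cam('wrist'); pickle.dump(w,open('w10.pkl','wb')); o=arm.get_obs(); print(o['ee_pos'])
v=pickle.load(open('w9.pkl','rb')); S=np.zeros((600,800,3),np.uint8)
S[:300,:]=cv2.resize(v['image'][80:290,40:600,::-1],(800,300)); S[300:]=cv2.resize(w['image'][80:290,40:600,::-1],(800,300)); cv2.imwrite('pics/s10.png',S)
E
```

```text
[ 0.59265049 -0.23140705  0.33372154]
```

View pics/s10.png

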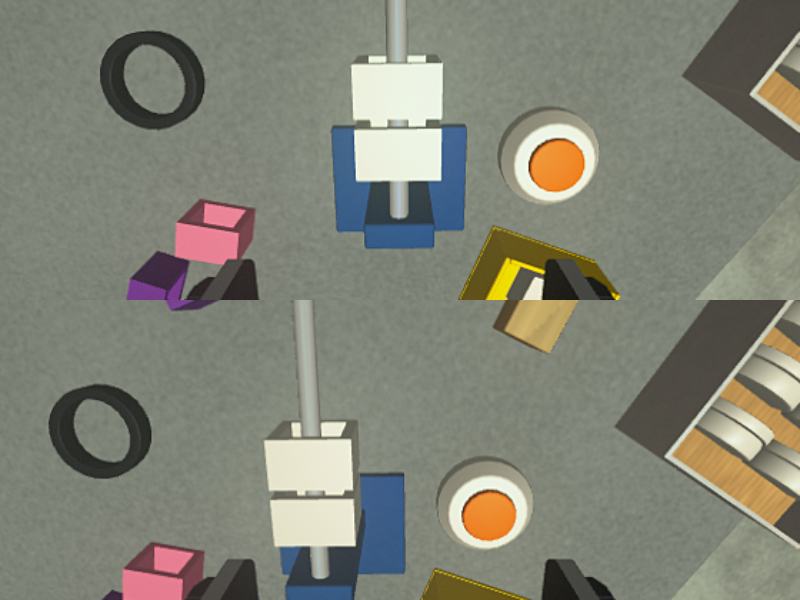

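Both views show exactly two white frames on the bar. The outer one has its top at (396,93) in the first view and (311,465) in the second; the inner one is at (398,155) and (313,521). The pink and purple look-alikes are away at (215,230) and (160,280).

```bash
python3 - <<'E'
from h import *
import pickle
a=pickle.load(open('w9.pkl','rb')); b=pickle.load(open('w10.pkl','rb'))
k=560/800
A=lambda p:(a,(p[0]*k+40,p[1]*.7+80)); B=lambda p:(b,(p[0]*k+40,(p[1]-300)*.7+80))
F={'out':([(350,63),(442,63),(442,123),(352,124)],[(265,439),(357,437),(358,491),(266,493)]),'in':([(355,129),(441,129),(441,180),(355,180)],[(270,498),(356,497),(357,545),(271,546)])}
for n,(p,q) in F.items():
    X=[tri(A(i),B(j)) for i,j in zip(p,q)]; M=np.mean([x[0] for x in X],0)
    print(n,M.round(4),[x[1][0] for x in X],[x[0].round(3).tolist() for x in X])
    P=np.array([onz(*A(i),.155) for i in p]); Q=np.array([onz(*B(i),.155) for i in q])
    for Z in(P,Q):
        v=(Z[1]+Z[2]-Z[0]-Z[3])/2; l=(Z[0]+Z[1]-Z[2]-Z[3])/2; print('  plane .155',Z.mean(0).round(4),'w',np.linalg.norm(v).round(4),np.degrees(np.arctan2(v[1],v[0])).round(1),'l',np.linalg.norm(l).round(4),np.degrees(np.arctan2(l[1],l[0])).round(1))
for (d,p) in [(A,(396,5)),(A,(399,214)),(B,(304,305)),(B,(320,572))]: print(onz(*d(p),.147).round(4))
E
python3 go.py .55 -.28 .2 122
```

```text
out [ 0.5554 -0.2866  0.1468] [0.4, 0.9, 0.2, 0.9] [[0.519, -0.285, 0.152], [0.571, -0.255, 0.138], [0.593, -0.289, 0.14], [0.539, -0.317, 0.158]]
  plane .155 [ 0.554  -0.2858  0.155 ] w 0.059 32.0 l 0.0395 122.5
  plane .155 [ 0.5549 -0.2841  0.155 ] w 0.0628 33.1 l 0.0386 119.7
in [ 0.5769 -0.3204  0.1538] [0.6, 0.0, 0.0, 0.5] [[0.542, -0.32, 0.156], [0.594, -0.292, 0.144], [0.612, -0.321, 0.151], [0.56, -0.348, 0.164]]
  plane .155 [ 0.5766 -0.3206  0.155 ] w 0.058 31.7 l 0.0359 121.7
  plane .155 [ 0.5762 -0.3202  0.155 ] w 0.0609 32.7 l 0.0371 119.8
[ 0.5248 -0.2391  0.147 ]
[ 0.6017 -0.3601  0.147 ]
[ 0.4994 -0.1959  0.147 ]
[ 0.6008 -0.3576  0.147 ]
t 29.4667 at [ 0.5927 -0.2314  0.3337] psi 121.91 shares [-0.0935 -0.3095  0.6686] roll -0.0007 w 0.995 F [ 0.3 -0.   0.2] ff 0.0
   shares in axes at psi: [-0.093  -0.3096  0.6686]
```

Call:
step_arm(
  commands=[
    {"dx": -0.031,"dy": -0.0763,"dz": 0.15,"roll": -0.0025},
    {"dx": -0.031,"dy": -0.0763,"dz": 0.15,"roll": 0},
    {"dx": -0.031,"dy": -0.0763,"dz": 0.15,"roll": 0},
    {"dx": -0.031,"dy": -0.0763,"dz": 0.15,"roll": 0},
    {"dx": 0,"dy": 0,"dz": 0.1,"roll": 0},
    {"dx": 0,"dy": 0,"dz": 0,"roll": 0},
    {"dx": 0,"dy": 0,"dz": 0,"roll": 0},
    {"dx": 0,"dy": 0,"dz": 0,"roll": 0},
  ],
)

```text
time_s: 30.13
ee_pos: [0.5552, -0.2851, 0.1957]
tool_rot: [0.483, 0.876, -0.0, 0.001]
ft_force: [0.8, -0.8, 1.0]
width: 0.994
finger_force: 0.0
```

```bash
python3 go.py .5543 -.285 .113 122.2
```

```text
t 30.1333 at [ 0.5552 -0.2851  0.1957] psi 122.25 shares [ 0.003  -0.0035  0.4136] roll 0.0004 w 0.994 F [ 0.8 -0.8  1. ] ff 0.0
   shares in axes at psi: [ 0.003  -0.0035  0.4136]
```

Call:
step_arm(
  commands=[
    {"dx": 0.003,"dy": -0.003,"dz": 0.1,"roll": 0},
    {"dx": 0,"dy": 0,"dz": 0.1,"roll": 0},
    {"dx": 0,"dy": 0,"dz": 0.1,"roll": 0},
    {"dx": 0,"dy": 0,"dz": 0.07,"roll": 0},
    {"dx": 0,"dy": 0,"dz": 0.043,"roll": 0},
    {"dx": 0,"dy": 0,"dz": 0,"roll": 0},
    {"dx": 0,"dy": 0,"dz": 0,"roll": 0},
  ],
)

```text
time_s: 30.72
ee_pos: [0.5543, -0.2843, 0.1121]
tool_rot: [0.483, 0.876, -0.0, 0.001]
ft_force: [1.1, -0.6, -0.1]
width: 0.994
finger_force: 0.0
```

Call:
step_arm(
  commands=[
    {"dx": 0,"dy": 0,"dz": 0,"roll": 0},
    {"dx": 0,"dy": 0,"dz": 0,"roll": 0},
    {"dx": 0,"dy": 0,"dz": 0,"roll": 0},
    {"dx": 0,"dy": 0,"dz": 0,"roll": 0},
    {"dx": 0,"dy": 0,"dz": 0,"roll": 0},
    {"dx": 0,"dy": 0,"dz": 0,"roll": 0},
  ],
  hand=40,
)

```text
time_s: 31.22
ee_pos: [0.5547, -0.2847, 0.113]
tool_rot: [0.483, 0.876, -0.0, 0.002]
ft_force: [0.6, 0.3, 7.3]
width: 0.676
finger_force: 63.8
```

```bash
python3 go.py .5543 -.285 .113 122.2
```

```text
t 31.2167 at [ 0.5547 -0.2847  0.113 ] psi 122.29 shares [-0.0004 -0.0025 -0.0001] roll 0.0007 w 0.676 F [0.6 0.3 7.3] ff 63.8
   shares in axes at psi: [-0.0004 -0.0025 -0.0001]
```

Gripped at 58 mm. I'll lift 13 mm to centre the bore on the bar, then slide out along the bar.

Call:
step_arm(
  commands=[
    {"dx": 0,"dy": 0,"dz": -0.03,"roll": 0},
    {"dx": 0,"dy": 0,"dz": -0.035,"roll": 0},
    {"dx": 0.06,"dy": 0,"dz": 0,"roll": 0},
    {"dx": 0.08,"dy": 0,"dz": 0,"roll": 0},
    {"dx": 0.08,"dy": 0,"dz": 0,"roll": 0},
    {"dx": 0.08,"dy": 0,"dz": 0,"roll": 0},
    {"dx": 0.08,"dy": 0,"dz": 0,"roll": 0},
  ],
)

```text
time_s: 31.8
ee_pos: [0.5117, -0.2184, 0.1236]
tool_rot: [0.483, 0.876, 0.0, -0.001]
ft_force: [0.3, -1.2, -0.3]
width: 0.673
finger_force: 63.9
```

Call:
step_arm(
  commands=[
    {"dx": 0.08,"dy": 0,"dz": 0,"roll": 0},
    {"dx": 0.08,"dy": 0,"dz": 0,"roll": 0},
    {"dx": 0.08,"dy": 0,"dz": 0,"roll": 0},
    {"dx": 0.08,"dy": 0,"dz": 0,"roll": 0},
    {"dx": 0.08,"dy": 0,"dz": 0,"roll": 0},
    {"dx": 0.08,"dy": 0,"dz": 0,"roll": 0},
    {"dx": 0,"dy": 0,"dz": 0,"roll": 0},
    {"dx": 0,"dy": 0,"dz": 0,"roll": 0},
    {"dx": 0,"dy": 0,"dz": 0,"roll": 0},
  ],
)

```text
time_s: 32.55
ee_pos: [0.4618, -0.1388, 0.1242]
tool_rot: [0.483, 0.876, -0.0, 0.0]
ft_force: [-0.2, -0.9, -0.8]
width: 0.674
finger_force: 63.9
```

```bash
python3 go.py .5743 .2381 .0635 94.85
```

```text
t 32.55 at [ 0.4618 -0.1388  0.1242] psi 122.3 shares [1.292  1.4826 0.3036] roll 0.2288 w 0.674 F [-0.2 -0.9 -0.8] ff 63.9
   shares in axes at psi: [1.8301 0.72   0.3036]
```

The frame is off the bar (172 mm of travel). I'll carry it over the plate.

Call:
step_arm(
  commands=[
    {"dx": 0,"dy": 0,"dz": -0.095,"roll": 0.0572},
    {"dx": 0,"dy": 0,"dz": -0.095,"roll": 0.0572},
    {"dx": 0,"dy": 0,"dz": -0.095,"roll": 0.0572},
    {"dx": 0,"dy": 0,"dz": -0.095,"roll": 0.0572},
    {"dx": 0.1543,"dy": 0.0411,"dz": 0,"roll": 0},
    {"dx": 0.1543,"dy": 0.0411,"dz": 0,"roll": 0},
    {"dx": 0.1543,"dy": 0.0411,"dz": 0,"roll": 0},
    {"dx": 0.1543,"dy": 0.0411,"dz": 0,"roll": 0},
    {"dx": 0.1543,"dy": 0.0411,"dz": 0,"roll": 0},
    {"dx": 0.1543,"dy": 0.0411,"dz": 0,"roll": 0},
  ],
)

```text
time_s: 33.38
ee_pos: [0.496, 0.051, 0.2003]
tool_rot: [0.677, 0.736, 0.0, 0.0]
ft_force: [0.3, -0.0, -0.1]
width: 0.672
finger_force: 64.0
```

Call:
step_arm(
  commands=[
    {"dx": 0.1543,"dy": 0.0411,"dz": 0,"roll": 0},
    {"dx": 0.1543,"dy": 0.0411,"dz": 0,"roll": 0},
    {"dx": 0.1543,"dy": 0.0411,"dz": 0,"roll": 0},
    {"dx": 0.1543,"dy": 0.0411,"dz": 0,"roll": 0},
    {"dx": 0.1543,"dy": 0.0411,"dz": 0,"roll": 0},
    {"dx": 0.1543,"dy": 0.0411,"dz": 0,"roll": 0},
    {"dx": 0.1543,"dy": 0.0411,"dz": 0,"roll": 0},
    {"dx": 0,"dy": 0,"dz": 0,"roll": 0},
    {"dx": 0,"dy": 0,"dz": 0,"roll": 0},
    {"dx": 0,"dy": 0,"dz": 0,"roll": 0},
  ],
)

```text
time_s: 34.22
ee_pos: [0.5348, 0.2696, 0.1997]
tool_rot: [0.677, 0.736, -0.0, 0.0]
ft_force: [-0.1, 0.5, -0.2]
width: 0.675
finger_force: 64.2
```

```bash
python3 go.py .5345 .2699 .0635 94.85; python3 - <<'E'
from h import *
w=cam('wrist'); o=arm.get_obs(); p=np.array(o['ee_pos']); u=np.array([-.0845,.9964]);v=np.array([.9964,.0845])
h=cv2.cvtColor(w['image'],cv2.COLOR_RGB2HSV); m=cv2.inRange(h,(15,5,170),(40,60,255))
cs,_=cv2.findContours(m,0,2)
for c in cs:
    if cv2.contourArea(c)>400: print(cv2.contourArea(c),cv2.boundingRect(c))
for z in(-.016,.042): print(z,[proj(w,[*(p[:2]+a*.018*u+b*.029*v),p[2]+z])[0].round().tolist() for a in(1,-1) for b in(-1,1)])
E
```

```text
t 34.2167 at [0.5348 0.2696 0.1997] psi 94.82 shares [ 0.0016 -0.0012  0.6811] roll -0.0002 w 0.675 F [-0.1  0.5 -0.2] ff 64.2
   shares in axes at psi: [ 0.0016 -0.0012  0.6811]
13790.0 (233, 280, 175, 86)
964.5 (110, 280, 71, 42)
3925.0 (275, 222, 91, 46)
-0.016 [[261.0, 216.0], [380.0, 216.0], [265.0, 280.0], [376.0, 280.0]]
0.042 [[234.0, 280.0], [408.0, 280.0], [242.0, 364.0], [400.0, 364.0]]
```

The frame's top face is where predicted (233–408, 280–366), so there was no slip. I'll lower it and release.

Call:
step_arm(
  commands=[
    {"dx": 0,"dy": 0,"dz": 0.12,"roll": 0},
    {"dx": 0,"dy": 0,"dz": 0.14,"roll": 0},
    {"dx": 0,"dy": 0,"dz": 0.14,"roll": 0},
    {"dx": 0,"dy": 0,"dz": 0.12,"roll": 0},
    {"dx": 0,"dy": 0,"dz": 0.08,"roll": 0},
    {"dx": 0,"dy": 0,"dz": 0.04,"roll": 0},
    {"dx": 0,"dy": 0,"dz": 0.025,"roll": 0},
    {"dx": 0,"dy": 0,"dz": 0.015,"roll": 0},
    {"dx": 0,"dy": 0,"dz": 0,"roll": 0},
    {"dx": 0,"dy": 0,"dz": 0,"roll": 0},
  ],
)

```text
time_s: 35.1
ee_pos: [0.5354, 0.2702, 0.0655]
tool_rot: [0.677, 0.736, 0.001, 0.0]
ft_force: [-0.2, 0.3, 0.1]
width: 0.67
finger_force: 64.2
```

```bash
python3 go.py .5345 .2699 .0625 94.85
```

```text
t 35.1 at [0.5354 0.2702 0.0655] psi 94.82 shares [-0.0011 -0.0045  0.0152] roll -0.0003 w 0.67 F [-0.2  0.3  0.1] ff 64.2
   shares in axes at psi: [-0.0011 -0.0045  0.0152]
```

Call:
step_arm(
  commands=[
    {"dx": 0,"dy": 0,"dz": 0.008,"roll": 0},
    {"dx": 0,"dy": 0,"dz": 0.006,"roll": 0},
    {"dx": 0,"dy": 0,"dz": 0,"roll": 0},
    {"dx": 0,"dy": 0,"dz": 0,"roll": 0},
  ],
)

```text
time_s: 35.43
ee_pos: [0.5351, 0.2704, 0.0622]
tool_rot: [0.677, 0.736, 0.001, 0.0]
ft_force: [-0.3, -0.9, 1.9]
width: 0.67
finger_force: 64.1
```

Call:
step_arm(
  commands=[
    {"dx": 0,"dy": 0,"dz": 0,"roll": 0},
    {"dx": 0,"dy": 0,"dz": 0,"roll": 0},
    {"dx": 0,"dy": 0,"dz": 0,"roll": 0},
    {"dx": 0,"dy": 0,"dz": 0,"roll": 0},
    {"dx": 0,"dy": 0,"dz": 0,"roll": 0},
  ],
  hand=85,
)

```text
time_s: 35.85
ee_pos: [0.5343, 0.27, 0.0612]
tool_rot: [0.677, 0.736, -0.0, -0.0]
ft_force: [0.0, -0.2, 0.4]
width: 0.994
finger_force: 0.0
```

Call:
step_arm(
  commands=[
    {"dx": 0,"dy": 0,"dz": -0.1,"roll": 0},
    {"dx": 0,"dy": 0,"dz": -0.2,"roll": 0},
    {"dx": 0,"dy": 0,"dz": -0.2,"roll": 0},
    {"dx": 0,"dy": 0,"dz": -0.2,"roll": 0},
    {"dx": 0,"dy": 0,"dz": -0.2,"roll": 0},
    {"dx": -0.1644,"dy": -0.0024,"dz": 0,"roll": 0},
    {"dx": -0.1644,"dy": -0.0024,"dz": 0,"roll": 0},
    {"dx": -0.1644,"dy": -0.0024,"dz": 0,"roll": 0},
    {"dx": -0.1644,"dy": -0.0024,"dz": 0,"roll": 0},
    {"dx": -0.1644,"dy": -0.0024,"dz": 0,"roll": 0},
  ],
)

```text
time_s: 36.68
ee_pos: [0.5457, 0.1047, 0.2415]
tool_rot: [0.676, 0.736, 0.0, 0.0]
ft_force: [-0.0, -0.1, -0.4]
width: 0.995
finger_force: 0.0
```

Call:
step_arm(
  commands=[
    {"dx": -0.1644,"dy": -0.0024,"dz": 0,"roll": 0},
    {"dx": -0.1644,"dy": -0.0024,"dz": 0,"roll": 0},
    {"dx": -0.1644,"dy": -0.0024,"dz": 0,"roll": 0},
    {"dx": -0.1644,"dy": -0.0024,"dz": 0,"roll": 0},
    {"dx": -0.1644,"dy": -0.0024,"dz": 0,"roll": 0},
    {"dx": -0.1644,"dy": -0.0024,"dz": 0,"roll": 0},
    {"dx": -0.1644,"dy": -0.0024,"dz": 0,"roll": 0},
    {"dx": -0.1644,"dy": -0.0024,"dz": 0,"roll": 0},
    {"dx": -0.1644,"dy": -0.0024,"dz": 0,"roll": 0},
    {"dx": -0.1644,"dy": -0.0024,"dz": 0,"roll": 0},
  ],
)

```text
time_s: 37.52
ee_pos: [0.5686, -0.2236, 0.2413]
tool_rot: [0.677, 0.736, 0.0, -0.0]
ft_force: [-0.1, 0.4, -0.8]
width: 0.996
finger_force: 0.0
```

Call:
step_arm(
  commands=[
    {"dx": -0.1644,"dy": -0.0024,"dz": 0,"roll": 0},
    {"dx": -0.1644,"dy": -0.0024,"dz": 0,"roll": 0},
    {"dx": -0.1644,"dy": -0.0024,"dz": 0,"roll": 0},
    {"dx": 0,"dy": 0,"dz": 0,"roll": -0.057},
    {"dx": 0,"dy": 0,"dz": 0,"roll": -0.057},
    {"dx": 0,"dy": 0,"dz": 0,"roll": -0.057},
    {"dx": 0,"dy": 0,"dz": 0,"roll": -0.057},
    {"dx": 0,"dy": 0,"dz": 0,"roll": 0},
    {"dx": 0,"dy": 0,"dz": 0,"roll": 0},
    {"dx": 0,"dy": 0,"dz": 0,"roll": 0},
  ],
)

```text
time_s: 38.35
ee_pos: [0.5757, -0.3203, 0.2412]
tool_rot: [0.484, 0.875, 0.0, -0.0]
ft_force: [0.6, 0.4, 0.4]
width: 0.992
finger_force: 0.0
```

```bash
python3 go.py .5764 -.3204 .113 122.2; python3 - <<'E'
from h import *
import pickle
w=cam('wrist');pickle.dump(w,open('w11.pkl','wb'))
h=cv2.cvtColor(w['image'],cv2.COLOR_RGB2HSV); m=cv2.inRange(h,(15,5,170),(40,60,255))
for c in cv2.findContours(m,0,2)[0]:
    if cv2.contourArea(c)>300: print(cv2.contourArea(c),cv2.boundingRect(c))
d=np.array([-.533,.846]);n=np.array([.846,.533])
print([proj(w,[*(np.array([.5764,-.3204])+a*.018*d+b*.029*n),.155])[0].round().tolist() for a in(1,-1) for b in(-1,1)])
t=cam('top'); save(t,'t11.png',(130,110,440,290),2.4)
E
```

```text
t 38.35 at [ 0.5757 -0.3203  0.2412] psi 122.06 shares [-0.0023  0.0029  0.6412] roll -0.0012 w 0.992 F [0.6 0.4 0.4] ff 0.0
   shares in axes at psi: [-0.0023  0.0028  0.6412]
2508.0 (278, 179, 85, 68)
3729.5 (421, 171, 73, 69)
[[278.0, 179.0], [363.0, 178.0], [280.0, 228.0], [362.0, 227.0]]
```

The inner frame is exactly where predicted (278,179, 85 px wide). I'll descend and grip.

Call:
step_arm(
  commands=[
    {"dx": -0.002,"dy": 0.003,"dz": 0.12,"roll": 0},
    {"dx": 0,"dy": 0,"dz": 0.15,"roll": 0},
    {"dx": 0,"dy": 0,"dz": 0.14,"roll": 0},
    {"dx": 0,"dy": 0,"dz": 0.12,"roll": 0},
    {"dx": 0,"dy": 0,"dz": 0.07,"roll": 0},
    {"dx": 0,"dy": 0,"dz": 0.04,"roll": 0},
    {"dx": 0,"dy": 0,"dz": 0,"roll": 0},
    {"dx": 0,"dy": 0,"dz": 0,"roll": 0},
  ],
)

```text
time_s: 39.12
ee_pos: [0.577, -0.3208, 0.1143]
tool_rot: [0.483, 0.875, -0.0, 0.001]
ft_force: [0.1, -0.7, 1.1]
width: 0.992
finger_force: 0.0
```

Call:
step_arm(
  commands=[
    {"dx": 0,"dy": 0,"dz": 0,"roll": 0},
    {"dx": 0,"dy": 0,"dz": 0,"roll": 0},
    {"dx": 0,"dy": 0,"dz": 0,"roll": 0},
    {"dx": 0,"dy": 0,"dz": 0,"roll": 0},
    {"dx": 0,"dy": 0,"dz": 0,"roll": 0},
    {"dx": 0,"dy": 0,"dz": 0,"roll": 0},
  ],
  hand=40,
)

```text
time_s: 39.62
ee_pos: [0.5776, -0.3211, 0.1157]
tool_rot: [0.483, 0.875, -0.0, 0.002]
ft_force: [-0.2, 0.3, 6.4]
width: 0.67
finger_force: 63.8
```

```bash
python3 go.py .5764 -.3204 .113 122.2
```

```text
t 39.6167 at [ 0.5776 -0.3211  0.1157] psi 122.19 shares [ 0.0063 -0.0031  0.0134] roll -0.0001 w 0.67 F [-0.2  0.3  6.4] ff 63.8
   shares in axes at psi: [ 0.0063 -0.0031  0.0134]
```

Call:
step_arm(
  commands=[
    {"dx": 0,"dy": 0,"dz": -0.03,"roll": 0},
    {"dx": 0,"dy": 0,"dz": -0.033,"roll": 0},
    {"dx": 0.06,"dy": 0,"dz": 0,"roll": 0},
    {"dx": 0.08,"dy": 0,"dz": 0,"roll": 0},
    {"dx": 0.08,"dy": 0,"dz": 0,"roll": 0},
    {"dx": 0.08,"dy": 0,"dz": 0,"roll": 0},
    {"dx": 0.08,"dy": 0,"dz": 0,"roll": 0},
    {"dx": 0.08,"dy": 0,"dz": 0,"roll": 0},
  ],
)

```text
time_s: 40.28
ee_pos: [0.5267, -0.2419, 0.126]
tool_rot: [0.483, 0.875, -0.0, -0.0]
ft_force: [0.7, -0.1, -1.4]
width: 0.672
finger_force: 63.8
```

Call:
step_arm(
  commands=[
    {"dx": 0.08,"dy": 0,"dz": 0,"roll": 0},
    {"dx": 0.08,"dy": 0,"dz": 0,"roll": 0},
    {"dx": 0.08,"dy": 0,"dz": 0,"roll": 0},
    {"dx": 0.08,"dy": 0,"dz": 0,"roll": 0},
    {"dx": 0.08,"dy": 0,"dz": 0,"roll": 0},
    {"dx": 0.08,"dy": 0,"dz": 0,"roll": 0},
    {"dx": 0.08,"dy": 0,"dz": 0,"roll": 0},
    {"dx": 0.06,"dy": 0,"dz": 0,"roll": 0},
    {"dx": 0,"dy": 0,"dz": 0,"roll": 0},
    {"dx": 0,"dy": 0,"dz": 0,"roll": 0},
  ],
)

```text
time_s: 41.12
ee_pos: [0.4613, -0.1375, 0.1262]
tool_rot: [0.483, 0.876, -0.0, 0.0]
ft_force: [0.4, -0.3, -0.5]
width: 0.672
finger_force: 63.8
```

```bash
python3 go.py .5405 .2001 .2 94.85; python3 - <<'E'
from h import *
w=cam('wrist'); o=arm.get_obs(); p=np.array(o['ee_pos']); u=np.array([-.533,.846]);v=np.array([.846,.533])
h=cv2.cvtColor(w['image'],cv2.COLOR_RGB2HSV); m=cv2.inRange(h,(15,5,170),(40,60,255))
for c in cv2.findContours(m,0,2)[0]:
    if cv2.contourArea(c)>400: print(cv2.contourArea(c),cv2.boundingRect(c))
for z in(-.018,.040): print(z,[proj(w,[*(p[:2]+a*.018*u+b*.029*v),p[2]+z])[0].round().tolist() for a in(1,-1) for b in(-1,1)])
E
```

```text
t 41.1167 at [ 0.4613 -0.1375  0.1262] psi 122.24 shares [ 1.2167  1.2353 -0.3691] roll 0.2282 w 0.672 F [ 0.4 -0.3 -0.5] ff 63.8
   shares in axes at psi: [ 1.6486  0.5371 -0.3691]
13546.0 (234, 275, 172, 85)
3677.0 (275, 219, 90, 44)
-0.018 [[262.0, 215.0], [379.0, 215.0], [266.0, 279.0], [375.0, 279.0]]
0.04 [[235.0, 277.0], [406.0, 277.0], [243.0, 361.0], [398.0, 361.0]]
```

Call:
step_arm(
  commands=[
    {"dx": 0,"dy": 0,"dz": -0.0925,"roll": 0.057},
    {"dx": 0,"dy": 0,"dz": -0.0925,"roll": 0.057},
    {"dx": 0,"dy": 0,"dz": -0.0925,"roll": 0.057},
    {"dx": 0,"dy": 0,"dz": -0.0925,"roll": 0.057},
    {"dx": 0.1499,"dy": 0.0488,"dz": 0,"roll": 0},
    {"dx": 0.1499,"dy": 0.0488,"dz": 0,"roll": 0},
    {"dx": 0.1499,"dy": 0.0488,"dz": 0,"roll": 0},
    {"dx": 0.1499,"dy": 0.0488,"dz": 0,"roll": 0},
    {"dx": 0.1499,"dy": 0.0488,"dz": 0,"roll": 0},
    {"dx": 0.1499,"dy": 0.0488,"dz": 0,"roll": 0},
  ],
)

```text
time_s: 42.0
ee_pos: [0.5055, 0.0474, 0.2003]
tool_rot: [0.677, 0.736, 0.0, 0.0]
ft_force: [0.1, -0.3, -0.7]
width: 0.672
finger_force: 64.0
```

Call:
step_arm(
  commands=[
    {"dx": 0.1499,"dy": 0.0488,"dz": 0,"roll": 0},
    {"dx": 0.1499,"dy": 0.0488,"dz": 0,"roll": 0},
    {"dx": 0.1499,"dy": 0.0488,"dz": 0,"roll": 0},
    {"dx": 0.1499,"dy": 0.0488,"dz": 0,"roll": 0},
    {"dx": 0.1499,"dy": 0.0488,"dz": 0,"roll": 0},
    {"dx": 0,"dy": 0,"dz": 0,"roll": 0},
    {"dx": 0,"dy": 0,"dz": 0,"roll": 0},
    {"dx": 0,"dy": 0,"dz": 0,"roll": 0},
  ],
)

```text
time_s: 42.67
ee_pos: [0.541, 0.1996, 0.1997]
tool_rot: [0.677, 0.736, -0.0, 0.0]
ft_force: [0.3, 0.8, -0.9]
width: 0.672
finger_force: 64.1
```

```bash
python3 go.py .5405 .2001 .065 94.85; python3 - <<'E'
from h import *
w=cam('wrist'); save(w,'w12.png'); o=arm.get_obs(); p=np.array(o['ee_pos']); u=np.array([-.0845,.9964]);v=np.array([.9964,.0845])
for z in(.040,): print(z,[proj(w,[*(p[:2]+a*.018*u+b*.029*v),p[2]+z])[0].round().tolist() for a in(1,-1) for b in(-1,1)])
print('f1 exp',[proj(w,[.5345+a*.018*u[0]+b*.029*v[0],.2699+a*.018*u[1]+b*.029*v[1],.104])[0].round().tolist() for a in(1,-1) for b in(-1,1)])
E
```

```text
t 42.6667 at [0.541  0.1996 0.1997] psi 94.83 shares [ 0.0029 -0.0021  0.6735] roll -0.0002 w 0.672 F [ 0.3  0.8 -0.9] ff 64.1
   shares in axes at psi: [ 0.0029 -0.0021  0.6735]
0.04 [[235.0, 277.0], [406.0, 276.0], [243.0, 360.0], [398.0, 360.0]]
f1 exp [[275.0, 68.0], [364.0, 68.0], [277.0, 125.0], [363.0, 124.0]]
```

View pics/w12.png

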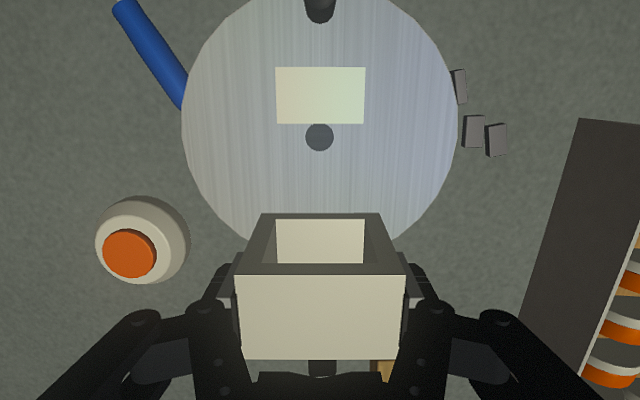

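Frame 1 rests on the plate at (320,96), exactly where expected. The held frame is square in the grip and the chips are off the plate at (460,87), (473,131) and (496,140). I'll lower the second frame.

Call:
step_arm(
  commands=[
    {"dx": 0,"dy": 0,"dz": 0.12,"roll": 0},
    {"dx": 0,"dy": 0,"dz": 0.14,"roll": 0},
    {"dx": 0,"dy": 0,"dz": 0.14,"roll": 0},
    {"dx": 0,"dy": 0,"dz": 0.12,"roll": 0},
    {"dx": 0,"dy": 0,"dz": 0.08,"roll": 0},
    {"dx": 0,"dy": 0,"dz": 0.04,"roll": 0},
    {"dx": 0,"dy": 0,"dz": 0.02,"roll": 0},
    {"dx": 0,"dy": 0,"dz": 0.01,"roll": 0},
    {"dx": 0,"dy": 0,"dz": 0,"roll": 0},
    {"dx": 0,"dy": 0,"dz": 0,"roll": 0},
  ],
)

```text
time_s: 43.55
ee_pos: [0.5416, 0.2001, 0.0675]
tool_rot: [0.677, 0.736, 0.001, 0.001]
ft_force: [0.2, -0.9, -0.5]
width: 0.669
finger_force: 64.1
```

```bash
python3 go.py .5405 .2001 .0635 94.85
```

```text
t 43.55 at [0.5416 0.2001 0.0675] psi 94.81 shares [ 0.0006 -0.0056  0.0199] roll -0.0003 w 0.669 F [ 0.2 -0.9 -0.5] ff 64.1
   shares in axes at psi: [ 0.0006 -0.0056  0.0199]
```

Call:
step_arm(
  commands=[
    {"dx": 0,"dy": 0,"dz": 0.007,"roll": 0},
    {"dx": 0,"dy": 0,"dz": 0.006,"roll": 0},
    {"dx": 0,"dy": 0,"dz": 0,"roll": 0},
    {"dx": 0,"dy": 0,"dz": 0,"roll": 0},
  ],
)

```text
time_s: 43.88
ee_pos: [0.5415, 0.2003, 0.0649]
tool_rot: [0.677, 0.736, 0.001, 0.001]
ft_force: [-0.5, -0.7, 5.0]
width: 0.678
finger_force: 64.4
```

Call:
step_arm(
  commands=[
    {"dx": 0,"dy": 0,"dz": 0,"roll": 0},
    {"dx": 0,"dy": 0,"dz": 0,"roll": 0},
    {"dx": 0,"dy": 0,"dz": 0,"roll": 0},
    {"dx": 0,"dy": 0,"dz": 0,"roll": 0},
    {"dx": 0,"dy": 0,"dz": 0,"roll": 0},
  ],
  hand=85,
)

```text
time_s: 44.3
ee_pos: [0.5403, 0.2, 0.063]
tool_rot: [0.677, 0.736, -0.0, -0.0]
ft_force: [0.7, 0.3, -0.6]
width: 0.997
finger_force: 0.0
```

Call:
step_arm(
  commands=[
    {"dx": 0,"dy": 0,"dz": -0.1,"roll": 0},
    {"dx": 0,"dy": 0,"dz": -0.2,"roll": 0},
    {"dx": 0,"dy": 0,"dz": -0.2,"roll": 0},
    {"dx": -0.1,"dy": 0,"dz": -0.15,"roll": 0},
    {"dx": -0.15,"dy": 0,"dz": -0.15,"roll": 0},
    {"dx": -0.15,"dy": 0,"dz": -0.15,"roll": 0},
    {"dx": -0.15,"dy": 0,"dz": -0.15,"roll": 0},
    {"dx": 0,"dy": 0,"dz": 0,"roll": 0},
    {"dx": 0,"dy": 0,"dz": 0,"roll": 0},
    {"dx": 0,"dy": 0,"dz": 0,"roll": 0},
  ],
)

```text
time_s: 45.13
ee_pos: [0.5493, 0.0921, 0.2809]
tool_rot: [0.677, 0.736, -0.0, -0.0]
ft_force: [-0.7, -0.1, -0.3]
width: 0.998
finger_force: 0.0
```

```bash
python3 go.py .54 .1 .3; python3 - <<'E'
from h import *
w=cam('wrist'); u=np.array([-.0845,.9964]);v=np.array([.9964,.0845]); hub=np.array([.5375,.235])
h=cv2.cvtColor(w['image'],cv2.COLOR_RGB2HSV); m=cv2.inRange(h,(15,5,170),(40,60,255))
for c in cv2.findContours(m,0,2)[0]:
    if cv2.contourArea(c)>150: print('white',cv2.contourArea(c),cv2.boundingRect(c))
for s in(.035,-.035): print('exp frame',[proj(w,[*(hub+(s+a*.018)*u+b*.029*v),.104])[0].round().tolist() for a in(1,-1) for b in(-1,1)])
# pin handle black blob & lug/bracket
m=cv2.inRange(h,(0,0,0),(180,255,60))
for c in cv2.findContours(m,0,2)[0]:
    if 200<cv2.contourArea(c)<9000: print('dark',cv2.contourArea(c),cv2.boundingRect(c))
print('exp pin top',[proj(w,[*(hub-r*u+b*.013*v),.095])[0].round().tolist() for r in(.155,.215) for b in(-1,1)])
t=cam('top'); sc=cam('scene')
g=cv2.inRange(cv2.cvtColor(w['image'],cv2.COLOR_RGB2HSV),(10,60,60),(28,255,255))
for c in cv2.findContours(g,0,2)[0]:
    if cv2.contourArea(c)>1000: print('wood',cv2.contourArea(c),cv2.boundingRect(c))
print('exp block top',[proj(w,[*(np.array([.6466,-.0607])+a*.075*u+b*.022*v),.056])[0].round().tolist() for a in(1,-1) for b in(-1,1)])
E
```

```text
t 45.1333 at [0.5493 0.0921 0.2809] psi 94.8 shares [ 0.0435 -0.0431 -0.0953] roll None w 0.998 F [-0.7 -0.1 -0.3] ff 0.0
white 334.5 (588, 342, 35, 21)
white 518.0 (598, 306, 41, 22)
white 583.5 (539, 303, 43, 23)
white 430.0 (613, 268, 27, 23)
white 679.0 (552, 263, 45, 25)
white 173.0 (518, 235, 34, 98)
white 267.0 (569, 220, 44, 12)
white 325.5 (584, 173, 45, 12)
white 311.0 (600, 122, 40, 13)
white 4250.5 (121, 95, 79, 71)
white 167.5 (617, 67, 23, 11)
white 2474.5 (287, 23, 70, 48)
white 176.5 (593, 0, 28, 89)
white 251.0 (202, 0, 16, 49)
exp frame [[284.0, -70.0], [357.0, -70.0], [285.0, -20.0], [356.0, -20.0]]
exp frame [[286.0, 25.0], [355.0, 25.0], [287.0, 70.0], [354.0, 70.0]]
dark 1205.0 (309, 184, 26, 51)
exp pin top [[307.0, 180.0], [334.0, 180.0], [308.0, 236.0], [334.0, 236.0]]
wood 1953.5 (549, 223, 91, 33)
wood 4815.5 (365, 218, 45, 124)
wood 2098.0 (562, 178, 78, 38)
wood 2114.0 (575, 128, 65, 44)
wood 1710.5 (127, 107, 48, 48)
wood 1927.5 (589, 75, 51, 49)
wood 1322.0 (604, 19, 36, 48)
exp block top [[375.0, 233.0], [413.0, 233.0], [369.0, 339.0], [403.0, 339.0]]
```

```bash
python3 - <<'E'
from h import *
u=np.array([-.0845,.9964]);v=np.array([.9964,.0845]); hub=np.array([.5375,.235])
s=cam('scene'); h=cv2.cvtColor(s['image'],cv2.COLOR_RGB2HSV); m=cv2.inRange(h,(15,5,150),(45,70,255))
for c in cv2.findContours(m,0,2)[0]:
    x,y,a,b=cv2.boundingRect(c)
    if cv2.contourArea(c)>60 and 330<x<450 and 140<y<240: print('white',cv2.contourArea(c),(x,y,a,b))
for q in(.035,-.035): print('exp',proj(s,[*(hub+q*u),.104])[0].round(),proj(s,[*(hub+q*u),.046])[0].round())
arm.finish_job(); print(arm.get_obs()['time_s'])
E
```

```text
white 140.0 (445, 193, 27, 39)
white 2272.0 (375, 172, 63, 50)
white 167.0 (351, 161, 23, 18)
exp [418. 184.] [415. 193.]
exp [400. 188.] [398. 197.]
the job is handed in; nothing more can be done
the job is handed in; nothing more can be done
```

I've handed in the job at about 45 s of robot time; no verdict came back. The turntable is lined up with the pin fully home, all three offcuts are swept onto the bench, the scraper block is back on the bench, and both white frames are side by side on the clean plate. I measured the second frame, pin and block at the end, but last checked the first frame just before lowering the second one.

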